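# Lock the depth stop and hold a key-board blank in the stamping press

## Robot

A 7-joint arm with a two-finger parallel gripper is mounted at the origin on the work surface. World frame = base frame: x ahead of the robot, y to its left, z up, the work surface at z = 0. Lengths are in m, angles in rad, forces in N, time in s.
With the tool pointing down it reaches from about 0.4 to 0.85 m from the base axis. Payload 6.9 kg.
Tool frame: the origin (TCP) lies where the fingers leave the gripper's body, on its centre line; the fingertips stand 73 mm ahead of it and the grasp point (between the pads) lies 54 mm ahead of it; z points along the fingers, y is the direction in which the jaws open and shut (so a half turn about z gives the same grasp; the last joint's range is limited). The gripper opens to 85 mm and grips with 20 to 120 N. Pads are 22 mm wide; open, the fingers measure 114 mm over their backs; the gripper's body (76 mm by 85 mm) begins 54 mm behind the grasp point. The pads swing forward as they close: fully open they stand 13 mm farther back than shut.
Start: joints at [1.3, 0.507, -0.238, 1.5, 0.126, 1.149, -0.155], TCP at [0.229, -0.581, 0.304] pointing down, gripper open.
Joint ranges: [-3.08, 3.08], [-0.24, 2.05], [-1.43, 1.35], [0, 2.5], [-1.52, 4.66], [0.17, 1.96], [-2.89, 2.89]. Speed limits (rad/s): [2.39, 2.39, 3.14, 3.14, 3.14, 3.14, 3.14].

## Interface

Orientations are given as a 3x3 rotation matrix whose columns are the frame's x, y, z axes.
In Python, from rig import sense, capture, get_calibration, finish_job gives the robot as it stands.
- The arm moves only by the tool carry_out, never from a script. Its argument "moves" is a list of rows, each a list of 3 entries, a list of its own where there are three numbers: the gripper command: -1 is shut, 1 is fully open, values between are in proportion, then the shift along the tool's x, y, z in m, then the turn, a rotation vector about the tool's x, y, z in rad. A call has 1 to 5 rows; each row is the pose to reach, as a shift and turn from the pose commanded when the call began, along the tool's axes at that moment; what a row does not reach only later rows make up. A row lasts 1/12 s, in which the tool goes at most 41.7 mm and 7.16 degrees, less where a joint would pass 70% of its speed; a pose out of reach is approached as far as the arm can. A call with a gripper value outside its range is refused whole. The fingers move at their own pace and stop on an object; "squeeze" is the grip in N (left out, the last holds). Time passes only in rows, so rows that repeat a pose let the fingers close. It gives the time, the measured TCP pose, the force and the opening at its end, in the units of the state.
- sense(): the state, without advancing time (a new reading comes with each control period).
- capture(name): name is "scene" or "side" or "wrist"; returns the picture (480x640x3 uint8, red, green, blue); there is no depth.
- get_calibration(name): a dict with "camera_matrix" (3x3 intrinsics, pixels), "R" (3x3) and "t" (3): a world point X has camera coordinates R X + t. Camera axes: x right, y down, z forward; pixel columns grow to the right and rows downward; lengths in m; the calibration is good to about 2 mm. A picture is of the moment at which its call begins: read the wrist's pose just before it. get_calibration takes no time and is no camera call; for the wrist camera it gives the pose at the moment of the call.
- finish_job(): hands the job in, once; it reports no verdict.
The state is a dict: "time_s": time; "joints": joint angles; "joint_vel": joint speeds; "tau": joint torques, N m; "ee_pos": TCP position; "tool_rot": TCP orientation; "force": force on the tool from outside, world axes, zero at the start; "moment": the same for the moment, N m; "gripper_width": opening from 0.0 (shut) to 1.0 (fully open).
Only numpy, scipy, OpenCV 4.12 (cv2) and the standard library are available. Lean on these libraries where they do the work, as an engineer would, in place of code of your own. Each camera call takes 0.05 s, during which the arm holds its last target.

## Task

The depth stop of the stamping press is already set, but its clamp is loose: turn the clamp knob clockwise until it is tight, without shifting the stop from its setting. Then take the wooden blank from the wooden rest, pass its plain end through the window of the press's feed guard until it meets the stop, and finish while still holding the blank there, level and lightly pressed against the stop, ready for the stroke. Leave the other things on the table where they are.

Things in the scene. Friction and masses are not known exactly. Their poses are not given: they have to be found in the camera images.
- press: Grey hand lever press, 290 mm high. x = level feed direction (through the guard into the press), y = left of the feed, z up; origin on the table under the guard's front face. Bed top 70 mm up, 84 mm wide, from x = -10 mm (turned-down lip from -20) to +110. In front of that only the foot plate, 24 mm high, from x = -15. Head 60 mm wide, above z = 175; stamp down to z = 107 at x = 15 to 49.
- window (a point): Middle of the feed window on the guard's front face, 76 mm above the table; axes as the press. The opening is 42 mm wide (y) and 12 mm high (bed top 6 mm below this point, guard edge 6 mm above it), the steel guard 6 mm thick, 84 mm wide, its top 144 mm above the table. Flared cheeks and upper edge stand out 14 mm in front as lead-in.
- depth_stop: Depth stop: dark carriage (44 x 40 mm) on an aluminium rail along the press's x at y = -140 mm, with a steel bar (16 mm in x, 72 to 88 mm above the table) reaching across the bed. It slides along x: loose, a push of over 4 N shifts it; clamped, it stands at least 20 N. Origin: middle of the carriage, on the rail's top, 64 mm above the table; axes as the press.
- stop_face (a point): Middle of the bar's face that the blank meets, on the feed centre line, 75 mm above the table; the face looks to the press's -x. 58 to 76 mm behind the window point.
- knob_grip (a point): Clamp knob over the middle of the carriage, 140 mm right of the feed line: black bar grip 50 mm long (its own x), 14 mm thick (its own y), 26 mm high, turning about the vertical. The point is on the axis, 114 mm above the table; the bar reaches from 14 mm below it to 12 mm above it. Under the bar there are 17 mm of free height beside its stem (16 mm across). The axes turn with the knob.
- clamp_knob (a joint): Angle of the clamp knob, rad: 0 = loose, bar along the rail; grows clockwise seen from above to its end at 1.45 (tight, bar across the rail). It bites from about 0.8, is tight above 1.2, takes under 0.6 N m and stays where it is left. Starts between 0 and 0.3.
- rest: Fixed wooden rest on the table, 80 x 100 mm, 40 mm high: two cross bars (12 mm wide, 100 mm long in its y) at x = -22 and +22 mm carry the blank. Origin on the table under its middle; its x axis points along the blank. The runners below are 15 mm high.
- board: Wooden blank lying on the rest: 200 mm long (x) x 40 mm wide (y) x 10 mm thick, 40 to 75 g. Origin at the middle of its underside (40 mm above the table at the start). +x is the plain square end that goes first; the other end has a hanging slot (18 x 14 mm, from 10 to 28 mm before the end at x = -100 mm). Grip it across its width behind the rest, near x = -58 mm, clear of the guard.
- board_tip (a point): Middle of the end face of the blank's plain end: 100 mm along x from its origin, 5 mm above its underside. Axes as the blank.
- board_pile: Bystander: three finished blanks in a pile, 30 mm high. Leave alone.
- glue_stick: Bystander: glue stick, 28 mm across, 95 mm high, upright. Leave alone.
- glasses: Bystander: round spectacles, arms open, 120 x 125 mm, flat on the table. Leave alone.
- bead_dish: Bystander: dish of beads, 120 mm across, 18 mm high. Leave alone.
- mug: Bystander: white mug, 78 mm across, 90 mm high. Leave alone.
- tape_dispenser: Bystander: desk tape dispenser, 150 x 52 x 82 mm. Leave alone.
- ink_pad: Bystander: ink pad, 110 x 75 x 16 mm. Leave alone.
Not all that is in view belongs to the job. Of the things like the board, leave any that is red; of the rest the smaller one is meant.

How it is judged:
By the outcome, as a careful person would: the job done as asked, in the order asked, and still so for the second after the job is handed in, while the arm keeps its last pose, push and grip.
It also fails if it takes over 51 s, if anything falls off the work surface, if the arm or the gripper's body presses on something with over 40 N, if the wrist force passes 120 N, or if a joint passes its speed limit or range.

## Working session

There is one attempt and no reset: what is moved stays moved. The work goes in short steps, Python scripts to look and compute and a tool call to move; the robot and the scene stay as the last step left them, time stands still between calls to the robot, and variables do not carry over. Pictures are saved under pics/ and viewed, and the job is handed in when it is done.

Besides the shell and the picture viewer there is one more tool, called after "Emit:" as name(argument=value, ...) on one line, values as JSON. carry_out: Moves the arm, as the interface text tells. Its arguments: {"type":"object","properties":{"moves":{"type":"array"},"squeeze":{"type":"number"}},"required":["moves"]}

```bash
mkdir -p pics; ls; python3 - <<'E'
from rig import *
import cv2
for n in ["scene","side","wrist"]:
    c=get_calibration(n); print(n,c)
    im=capture(n); cv2.imwrite(f"pics/{n}0.png",im[:,:,::-1])
s=sense(); print(s)
E
```

```text
pics
scene {'camera_matrix': array([[545.86493246,   0.        , 308.3282233 ],
       [  0.        , 545.86493246, 239.70741312],
       [  0.        ,   0.        ,   1.        ]]), 'R': array([[ 0.72770195,  0.68573268, -0.01485112],
       [ 0.56014324, -0.60664316, -0.56411313],
       [-0.39584014,  0.40218747, -0.82556394]]), 't': array([-0.36917164, -0.17820769,  1.52995216])}
side {'camera_matrix': array([[572.89332951,   0.        , 314.91928627],
       [  0.        , 572.89332951, 236.72168396],
       [  0.        ,   0.        ,   1.        ]]), 'R': array([[-0.89335081, -0.44935347, -0.00240604],
       [-0.29844158,  0.59731176, -0.74441339],
       [ 0.3359419 , -0.66430424, -0.6677147 ]]), 't': array([0.46281874, 0.20124893, 1.32673687])}
wrist {'camera_matrix': array([[359.46729776,   0.        , 317.26666491],
       [  0.        , 359.46729776, 238.61090184],
       [  0.        ,   0.        ,   1.        ]]), 'R': array([[ 0.36754309, -0.93000166, -0.00299909],
       [-0.88538672, -0.3508942 ,  0.30489935],
       [-0.28460927, -0.10940829, -0.95237986]]), 't'
[... 177 characters left out ...]
503]), 'joint_vel': array([-7.92716625e-05, -3.66948143e-03,  1.71703779e-04, -2.67917661e-03,
        7.86520745e-05,  6.08795744e-04, -1.59131571e-04]), 'tau': array([-2.80853783e-03, -6.21020079e+01, -2.18934573e+00, -2.49843657e+01,
        1.26981677e-02,  9.13240394e-03, -5.43323765e-06]), 'ee_pos': array([ 0.22921303, -0.58116267,  0.30323202]), 'tool_rot': array([[ 9.30222030e-01,  3.66996891e-01, -5.06954353e-04],
       [ 3.66997240e-01, -9.30221202e-01,  1.24112522e-03],
       [-1.60905926e-05, -1.34057287e-03, -9.99999101e-01]]), 'force': array([ 0.23686684, -0.55404099, -0.14620467]), 'moment': array([-0.02527922,  0.00361317,  0.02744028]), 'gripper_width': 1.0007663807535823}
```

View pics/scene0.png

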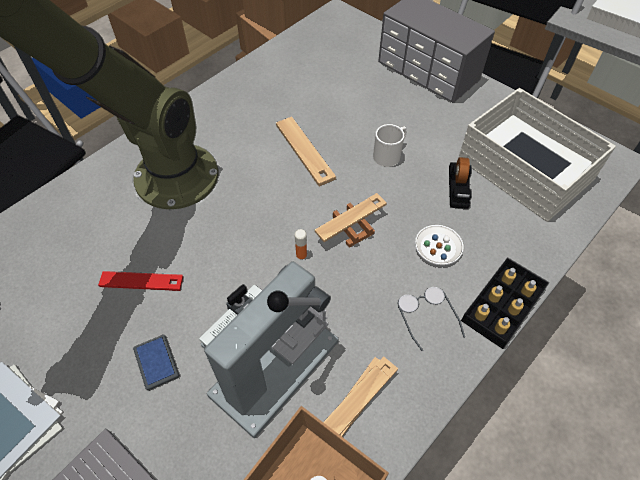

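View pics/side0.png

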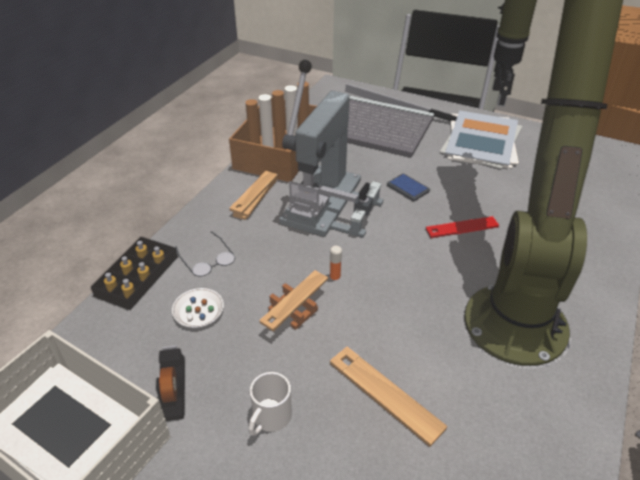

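View pics/wrist0.png

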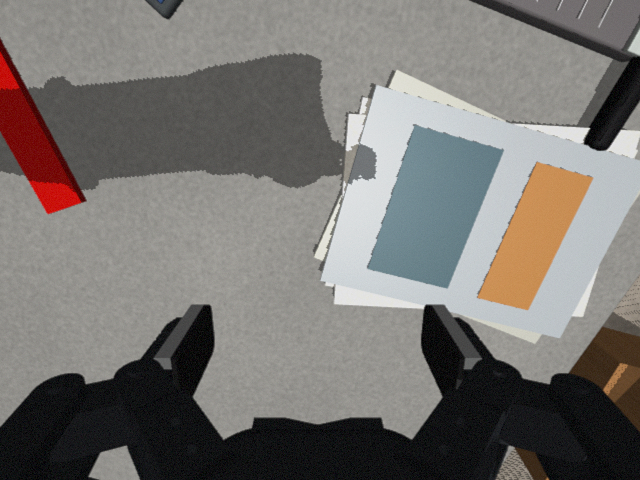

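Candidates for the blank: the one on the rest (scene 350,218), the larger board lying on the table (305,150), the red one (141,281) and the pile (362,395). By the description it's the one on the rest: not red, and the smaller of the two. Next I'll take close crops.

```bash
cat > h.py <<'E'
import numpy as np, cv2
from rig import *
def P(n,c=None):
    c=c or get_calibration(n); return c["camera_matrix"]@np.hstack([c["R"],np.array(c["t"]).reshape(3,1)])
def proj(n,X,c=None):
    q=P(n,c)@np.append(X,1); return q[:2]/q[2]
def tri(obs):  # list of (P,(u,v))
    A=[]
    for p,(u,v) in obs: A+= [u*p[2]-p[0], v*p[2]-p[1]]
    X=np.linalg.svd(np.array(A))[2][-1]; X=X[:3]/X[3]
    e=[np.round((p@np.append(X,1))[:2]/(p@np.append(X,1))[2]-uv,1) for p,uv in obs]
    return X,e
def plane(p,uv,z): # intersect pixel with height z
    u,v=uv
    A=np.array([u*p[2]-p[0], v*p[2]-p[1]]); return np.append(np.linalg.solve(A[:,:2],-(A[:,2]*z+A[:,3])),z)
def crop(src,out,x,y,w,h,k):
    im=cv2.imread(src)[y:y+h,x:x+w]; im=cv2.resize(im,None,fx=k,fy=k,interpolation=cv2.INTER_CUBIC)
    for i in range(0,w,10):
        cv2.line(im,(i*k,0),(i*k,6 if (x+i)%50 else 14),(0,0,255),1)
        if (x+i)%20==0: cv2.putText(im,str(x+i),(i*k,24),0,.4,(0,0,255),1)
    for i in range(0,h,10):
        cv2.line(im,(0,i*k),(6,i*k),(0,0,255),1)
        if (y+i)%20==0: cv2.putText(im,str(y+i),(8,i*k+4),0,.4,(0,0,255),1)
    cv2.imwrite(out,im)
E
python3 - <<'E'
from h import *
crop("pics/scene0.png","pics/c1.png",200,250,150,120,5)
crop("pics/scene0.png","pics/c2.png",290,180,110,80,7)
crop("pics/side0.png","pics/c3.png",270,160,130,90,6)
crop("pics/side0.png","pics/c4.png",250,260,90,80,7)
E
```

```text
(no output)
```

View pics/c1.png

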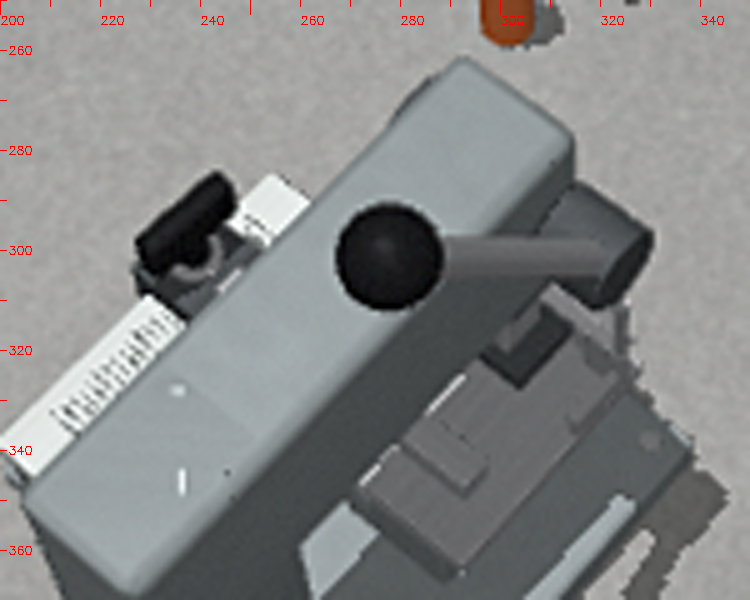

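View pics/c2.png

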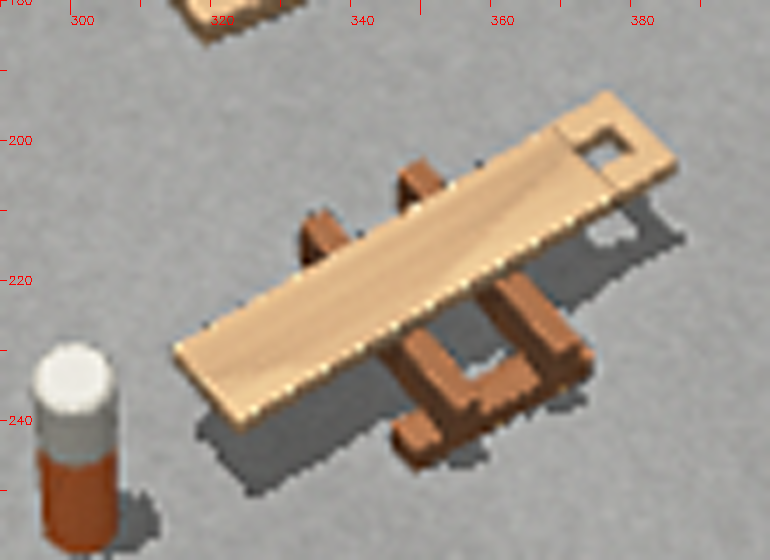

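View pics/c3.png

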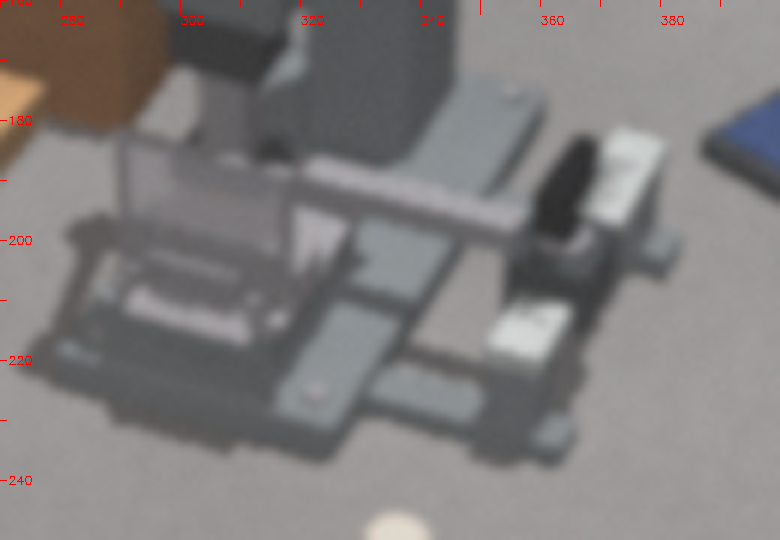

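View pics/c4.png

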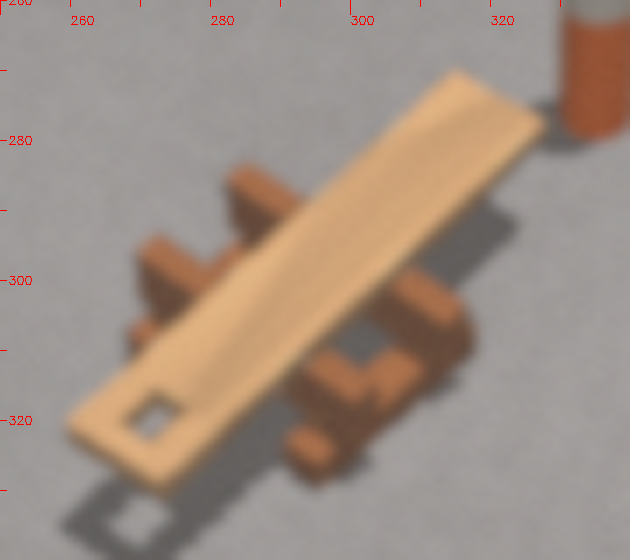

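```bash
python3 - <<'E'
from h import *
a,b=P("scene"),P("side")
def t(n,s,d):
    X,e=tri([(a,s),(b,d)]); print(n,X.round(4),e); return X
p1=t("plainA",(324.3,241.3),(314.3,269.8)); p2=t("plainB",(314.3,230),(327.5,277.5))
s1=t("slotA",(386,204),(258.5,321)); s2=t("slotB",(375.8,193.3),(272,330))
d=(p1+p2-s1-s2)/2; print(np.linalg.norm(d), np.degrees(np.arctan2(d[1],d[0])), np.linalg.norm(p1-p2)); print("mid",(p1+p2+s1+s2)/4)
r1=t("railF out",(254,285),(356,220.5)); r2=t("railF in",(262,290.5),(349,217.5))
r3=t("railB out",(199.5,338),(379,184)); r4=t("railB in",(206,345),(372,182))
d=(r3+r4-r1-r2); print(np.degrees(np.arctan2(d[1],d[0])))
t("knob front", (243.5,285.5),(357,199)); t("knob back",(228.5,298.5),(366,183))
E
```

```text
plainA [0.4734 0.0932 0.0472] [array([-0.3, -0.1]), array([-0.3,  0. ])]
plainB [0.4329 0.1018 0.0473] [array([0., 0.]), array([ 0., -0.])]
slotA [0.5122 0.2891 0.0447] [array([0.4, 0. ]), array([ 0.4, -0. ])]
slotB [0.4716 0.2983 0.046 ] [array([0.6, 0.1]), array([ 0.7, -0.1])]
0.19995377596359873 -101.17511908287658 0.04145141529687856
mid [0.47252664 0.19561234 0.04629769]
railF out [ 0.4477 -0.1111  0.0607] [array([2.1, 0.6]), array([ 1.6, -0.4])]
railF in [ 0.47   -0.1102  0.0624] [array([1. , 0.3]), array([ 0.8, -0.2])]
railB out [ 0.4549 -0.2842  0.0619] [array([1. , 0.3]), array([ 0.7, -0.2])]
railB in [ 0.4769 -0.2851  0.0609] [array([0.9, 0.3]), array([ 0.6, -0.2])]
-87.68985671522684
knob front [ 0.4577 -0.1419  0.1084] [array([3.5, 1. ]), array([ 2.7, -0.7])]
knob back [ 0.4601 -0.1929  0.1242] [array([1.1, 0.3]), array([ 0.8, -0.2])]
```

```bash
python3 - <<'E'
from h import *
s=sense(); c=get_calibration("wrist"); R=np.array(s["tool_rot"]); C=-c["R"].T@c["t"]
print("cam in tool",(R.T@(C-s["ee_pos"])).round(3)); print("cam axes in tool\n",(R.T@c["R"].T).round(2))
a,b=P("scene"),P("side")
for n,x,y in [("ball",(278,301),(305,67)),("headfront",(292.5,261.5),(349,96)),("glue top",(301,235),(336,251))]:
    print(n,tri([(a,x),(b,y)]))
E
```

```text
cam in tool [ 0.079 -0.    -0.069]
cam axes in tool
 [[ 0.   -0.95 -0.3 ]
 [ 1.    0.   -0.  ]
 [ 0.   -0.3   0.95]]
ball (array([ 0.65501532, -0.21815885,  0.39959644]), [array([-0.4, -0.1]), array([-0.2,  0. ])])
headfront (array([ 0.55719033, -0.15673574,  0.36562217]), [array([-28.4,  -8.7]), array([-19.7,   2.8])])
glue top (array([0.43773228, 0.04842924, 0.08711318]), [array([-0.5, -0.1]), array([-0.5,  0.1])])
```

```bash
cat >> h.py <<'E'
from scipy.spatial.transform import Rotation as Ro
def Rdown(yaw):
    y=np.radians(yaw); x=np.array([np.cos(y),np.sin(y),0]); z=np.array([0,0,-1.]); return np.c_[x,np.cross(z,x),z]
def go(pos,yaw,step=0.04,deg=6.8,Rt=None):
    s=sense(); R=np.array(s["tool_rot"]); d=R.T@(np.array(pos)-s["ee_pos"]); r=Ro.from_matrix(R.T@(Rdown(yaw) if Rt is None else Rt)).as_rotvec()
    n=max(1,int(np.ceil(max(np.linalg.norm(d)/step,np.degrees(np.linalg.norm(r))/deg))))
    print("rows needed",n,"total",d.round(4),r.round(4))
    for i in range(1,min(n,5)+1): print((d*i/n).round(4).tolist(),(r*i/n).round(3).tolist())
E
python3 -c "
from h import *
go([0.461,-0.167,0.30],92)"
```

```text
rows needed 12 total [ 0.3676 -0.3002  0.0036] [-1.2000e-03 -8.0000e-04 -1.2299e+00]
[0.0306, -0.025, 0.0003] [-0.0, -0.0, -0.102]
[0.0613, -0.05, 0.0006] [-0.0, -0.0, -0.205]
[0.0919, -0.075, 0.0009] [-0.0, -0.0, -0.307]
[0.1225, -0.1001, 0.0012] [-0.0, -0.0, -0.41]
[0.1532, -0.1251, 0.0015] [-0.0, -0.0, -0.512]
```

Emit:
carry_out(moves=[[1,[0.031,-0.025,0],[0,0,-0.102]],[1,[0.061,-0.05,0],[0,0,-0.205]],[1,[0.092,-0.075,0],[0,0,-0.307]],[1,[0.122,-0.1,0],[0,0,-0.41]],[1,[0.153,-0.125,0],[0,0,-0.512]]])

```text
time_s: 0.57
ee_pos: [0.3261, -0.4072, 0.3037]
tool_rot: [[0.627, 0.779, -0.0], [0.779, -0.627, 0.0], [-0.0, -0.0, -1.0]]
force: [0.8, -0.4, -0.1]
gripper_width: 1.003
```

```bash
python3 -c "
from h import *
go([0.461,-0.167,0.30],92)"
```

```text
rows needed 7 total [ 0.2717 -0.0457  0.0037] [-4.000e-04  0.000e+00 -7.131e-01]
[0.0388, -0.0065, 0.0005] [-0.0, 0.0, -0.102]
[0.0776, -0.0131, 0.0011] [-0.0, 0.0, -0.204]
[0.1164, -0.0196, 0.0016] [-0.0, 0.0, -0.306]
[0.1552, -0.0261, 0.0021] [-0.0, 0.0, -0.408]
[0.194, -0.0326, 0.0027] [-0.0, 0.0, -0.509]
```

Emit:
carry_out(moves=[[1,[0.039,-0.006,0],[0,0,-0.102]],[1,[0.078,-0.013,0],[0,0,-0.204]],[1,[0.116,-0.02,0.001],[0,0,-0.306]],[1,[0.155,-0.026,0.002],[0,0,-0.408]],[1,[0.194,-0.033,0.003],[0,0,-0.51]]])

```text
time_s: 0.98
ee_pos: [0.4231, -0.236, 0.3009]
tool_rot: [[0.168, 0.986, 0.0], [0.986, -0.168, -0.0], [-0.0, 0.0, -1.0]]
force: [1.1, -0.5, 0.3]
gripper_width: 0.999
```

```bash
python3 -c "
from h import *
go([0.461,-0.167,0.30],92)"
```

```text
rows needed 2 total [0.0744 0.0258 0.0009] [ 1.000e-04  4.000e-04 -2.033e-01]
[0.0372, 0.0129, 0.0005] [0.0, 0.0, -0.102]
[0.0744, 0.0258, 0.0009] [0.0, 0.0, -0.203]
```

Emit:
carry_out(moves=[[1,[0.037,0.013,0],[0,0,-0.102]],[1,[0.074,0.026,0.001],[0,0,-0.203]],[1,[0.074,0.026,0.001],[0,0,-0.203]],[1,[0.074,0.026,0.001],[0,0,-0.203]]])

```text
time_s: 1.32
ee_pos: [0.4619, -0.1669, 0.2999]
tool_rot: [[-0.035, 0.999, 0.0], [0.999, 0.035, 0.001], [0.001, 0.0, -1.0]]
force: [-0.6, -1.0, 0.0]
gripper_width: 1.001
```

```bash
python3 - <<'E'
from h import *
import pickle
s=sense(); c=get_calibration("wrist"); im=capture("wrist"); cv2.imwrite("pics/w1.png",im[:,:,::-1]); pickle.dump(c,open("w1.pkl","wb"))
print(s["ee_pos"],s["joints"].round(2),s["force"].round(2),s["time_s"])
E
```

```text
[ 0.46185851 -0.16688121  0.29988108] [ 0.78  0.35 -0.66  1.85  0.25  1.03  0.05] [-0.59 -1.04  0.05] 1.3167
```

View pics/w1.png

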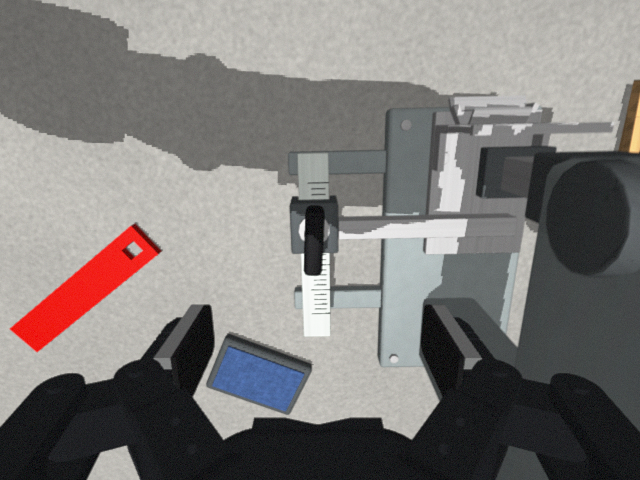

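```bash
python3 - <<'E'
from h import *
crop("pics/w1.png","pics/c5.png",280,140,110,210,3)
crop("pics/w1.png","pics/c6.png",375,85,160,110,5)
E
python3 - <<'E'
import cv2
a=cv2.imread('pics/c5.png'); cv2.imwrite('pics/c5.png',cv2.resize(a,None,fx=.95,fy=.95))
E
```

```text
(no output)
```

View pics/c5.png

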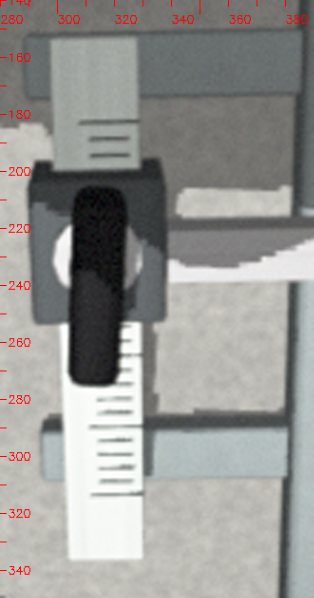

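View pics/c6.png

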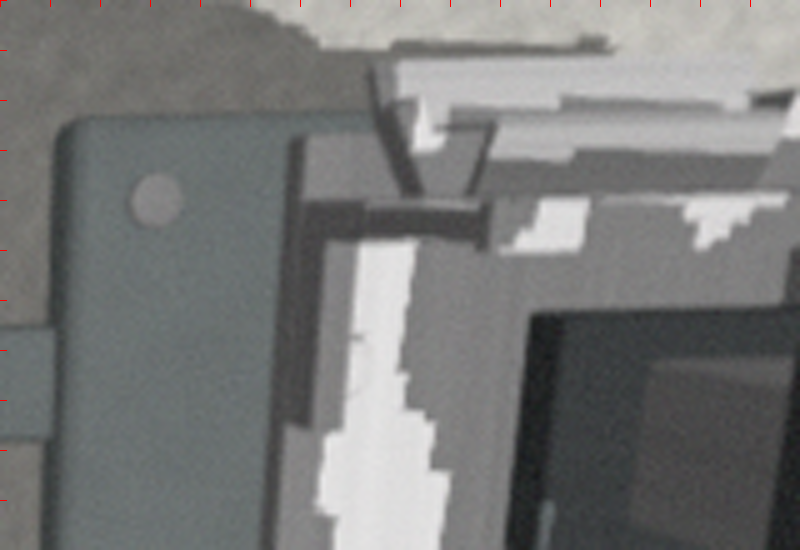

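```bash
python3 - <<'E'
from h import *
import pickle
c=pickle.load(open("w1.pkl","rb")); w=P("wrist",c)
f1=plane(w,(298,153.3),.064);f2=plane(w,(328.5,153.3),.064);b1=plane(w,(303.7,336),.064);b2=plane(w,(329.7,336),.064)
print(f1,f2,b1,b2)
d=(b1+b2-f1-f2)/2; print("rail yaw",np.degrees(np.arctan2(d[1],d[0])),np.linalg.norm(d), "edges",[np.degrees(np.arctan2(*(q[1::-1]))) for q in (b1-f1,b2-f2)])
print("rail mid",(f1+f2+b1+b2)/4)
for uv,z in [((313,275.4),.126),((315.2,205.6),.100),((315.2,205.6),.126),((304,270),.126),((322.2,270),.126)]: print("bar",uv,plane(w,uv,z))
# triangulate with scene
a=P("scene"); b=P("side")
E
```

```text
[ 0.44429773 -0.11204729  0.064     ] [ 0.4695495  -0.11114572  0.064     ] [ 0.45322443 -0.28556532  0.064     ] [ 0.47854688 -0.28465008  0.064     ]
rail yaw -87.04324002219235 0.17374248815540447 edges [np.float64(-87.05499449973071), np.float64(-87.03148486738618)]
rail mid [ 0.46140464 -0.1983521   0.064     ]
bar (313, 275.4) [ 0.46011839 -0.19433078  0.126     ]
bar (315.2, 205.6) [ 0.45999294 -0.1477941   0.1       ]
bar (315.2, 205.6) [ 0.45996245 -0.14209701  0.126     ]
bar (304, 270) [ 0.45341463 -0.1902942   0.126     ]
bar (322.2, 270) [ 0.4666939  -0.18981658  0.126     ]
```

Emit:
carry_out(moves=[[0.2,[-0.002,-0.002,0.035],[0,0,0.035]],[0.2,[-0.002,-0.002,0.07],[0,0,0.035]],[0.2,[-0.002,-0.002,0.08],[0,0,0.035]],[0.2,[-0.002,-0.002,0.08],[0,0,0.035]]])

```text
time_s: 1.7
ee_pos: [0.457, -0.1724, 0.2176]
tool_rot: [[0.007, 1.0, -0.006], [1.0, -0.007, 0.002], [0.001, -0.006, -1.0]]
force: [-0.5, -0.1, -0.6]
gripper_width: 0.597
```

```bash
python3 - <<'E'
from h import *
import pickle
s=sense(); c=get_calibration("wrist"); im=capture("wrist"); cv2.imwrite("pics/w2.png",im[:,:,::-1]); pickle.dump(c,open("w2.pkl","wb"))
print(s["ee_pos"],s["tool_rot"].round(3).tolist(),s["force"].round(2),s["gripper_width"],s["time_s"])
crop("pics/w2.png","pics/c7.png",220,140,200,150,4)
E
```

```text
[ 0.45702655 -0.17242986  0.2176353 ] [[0.007, 1.0, -0.006], [1.0, -0.007, 0.002], [0.001, -0.006, -1.0]] [-0.47 -0.05 -0.63] 0.5970165079893304 1.7
```

View pics/w2.png

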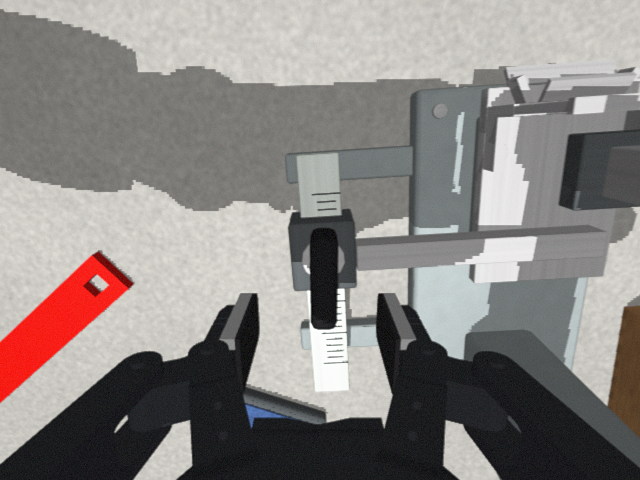

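View pics/c7.png

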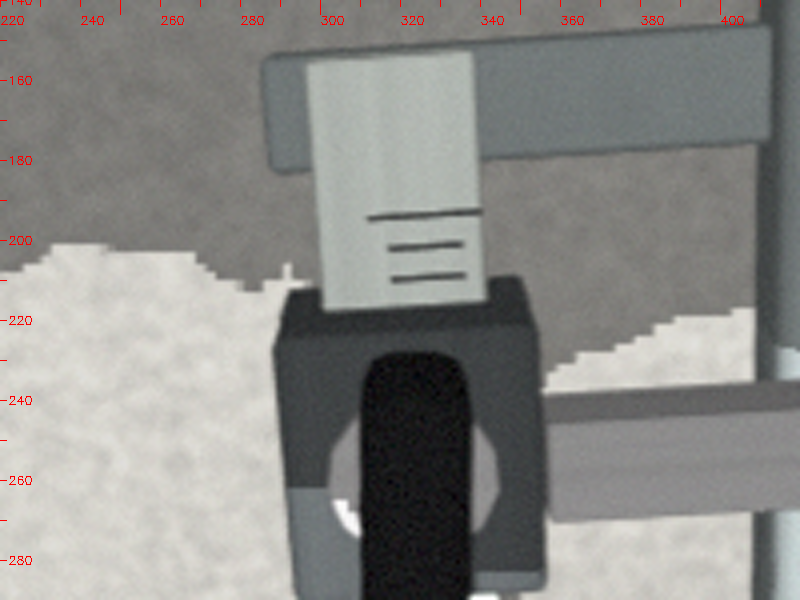

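Emit:
carry_out(moves=[[0.2,[0,0,0],[0,0,0]],[0.2,[0,0,0],[0,0,0]]])

```text
time_s: 1.92
ee_pos: [0.4599, -0.1718, 0.2215]
tool_rot: [[0.006, 1.0, 0.003], [1.0, -0.006, -0.001], [-0.001, 0.003, -1.0]]
force: [0.2, 0.7, 0.6]
gripper_width: 0.598
```

```bash
python3 - <<'E'
from h import *
import pickle
c1=pickle.load(open("w1.pkl","rb"));c2=pickle.load(open("w2.pkl","rb")); w1=P("wrist",c1);w2=P("wrist",c2)
print(tri([(w1,(313,275.4)),(w2,(323.8,328.3))]))
print("railF",tri([(w1,(298,153.3)),(w2,(293.5,155.5))]),tri([(w1,(328.5,153.3)),(w2,(335.3,152.5))]))
print("b1,b2 rail w2",plane(w2,(314.5,391),.064),plane(w2,(349.5,389),.064),plane(w2,(293.5,155.5),.064),plane(w2,(335.3,152.5),.064))
for uv,z in [((323.8,328.3),.126),((322.5,228),.126),((322.5,228),.100),((309.5,290),.126),((335.7,290),.126)]: print(plane(w2,uv,z))
s=sense(); print(s["ee_pos"],s["tool_rot"].round(3).tolist(),s["joint_vel"].round(3),s["force"].round(2))
E
```

```text
(array([ 0.46015972, -0.19672869,  0.12046965]), [array([ 0., -0.]), array([-0.1,  0. ])])
railF (array([ 0.4483571 , -0.10573649,  0.1449242 ]), [array([-0. , -0.2]), array([0.1, 0.4])]) (array([ 0.47489672, -0.12291729, -0.1036111 ]), [array([-0. , -0.4]), array([0.1, 0.5])])
b1,b2 rail w2 [ 0.45367967 -0.28509875  0.064     ] [ 0.4799363  -0.28330684  0.064     ] [ 0.44251138 -0.11198978  0.064     ] [ 0.46784878 -0.1103743   0.064     ]
[ 0.46013732 -0.19332777  0.126     ]
[ 0.45960054 -0.14015117  0.126     ]
[ 0.45976632 -0.14754633  0.1       ]
[ 0.45312622 -0.17183755  0.126     ]
[ 0.46601906 -0.17188247  0.126     ]
[ 0.45992653 -0.17175148  0.22150404] [[0.006, 1.0, 0.003], [1.0, -0.006, -0.001], [-0.001, 0.003, -1.0]] [-0.003 -0.003 -0.001  0.006  0.003 -0.006 -0.005] [0.21 0.69 0.6 ]
```

Emit:
carry_out(moves=[[0.2,[0.004,0,0.02],[0,0,0]],[0.2,[0.004,0,0.04],[0,0,0]],[0.2,[0.004,0,0.053],[0,0,0]],[0.2,[0.004,0,0.053],[0,0,0]],[0.2,[0.004,0,0.053],[0,0,0]]], squeeze=20)

```text
time_s: 2.33
ee_pos: [0.4595, -0.1674, 0.1677]
tool_rot: [[0.005, 1.0, 0.001], [1.0, -0.005, -0.0], [-0.0, 0.001, -1.0]]
force: [1.1, -0.3, 0.7]
gripper_width: 0.597
```

```bash
python3 - <<'E'
from h import *
im=capture("wrist"); cv2.imwrite("pics/w3.png",im[:,:,::-1]);s=sense(); 
print(s["ee_pos"],s["tool_rot"].round(3).tolist(),s["force"].round(2),s["moment"].round(3))
crop("pics/w3.png","pics/w3c.png",240,140,180,200,3)
E
```

```text
[ 0.45981155 -0.16743511  0.16816139] [[0.005, 1.0, 0.002], [1.0, -0.005, -0.001], [-0.001, 0.002, -1.0]] [ 0.53 -0.46  0.09] [0.012 0.013 0.033]
```

View pics/w3c.png

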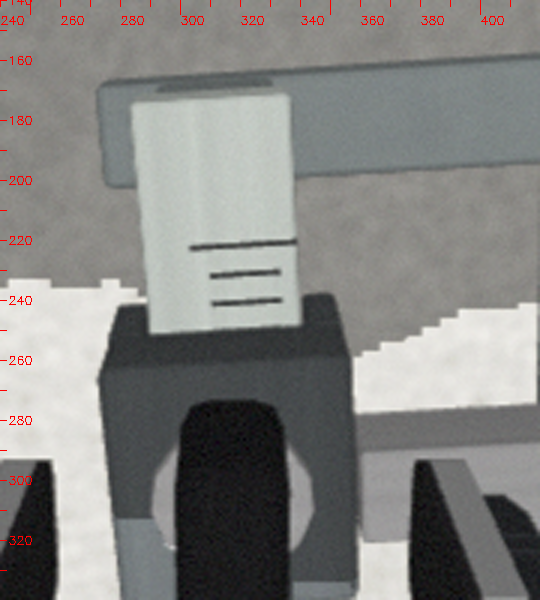

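Emit:
carry_out(moves=[[-0.4,[0,0,0],[0,0,0]],[-0.4,[0,0,0],[0,0,0]],[-0.7,[0,0,0],[0,0,0]],[-1,[0,0,0],[0,0,0]],[-1,[0,0,0],[0,0,0]]], squeeze=20)

```text
time_s: 2.8
ee_pos: [0.4594, -0.1675, 0.1677]
tool_rot: [[0.005, 1.0, 0.001], [1.0, -0.005, -0.001], [-0.001, 0.001, -1.0]]
force: [-2.1, 0.5, 7.3]
gripper_width: 0.162
```

Emit:
carry_out(moves=[[-1,[0,0,0],[0,0,0]],[-1,[0,0,0],[0,0,0]]])

```text
time_s: 2.97
ee_pos: [0.4595, -0.1675, 0.1677]
tool_rot: [[0.005, 1.0, 0.001], [1.0, -0.005, -0.001], [-0.001, 0.001, -1.0]]
force: [-1.8, -0.5, 7.4]
gripper_width: 0.165
```

```bash
python3 - <<'E'
from h import *
im=capture("wrist"); cv2.imwrite("pics/w4.png",im[:,:,::-1]);s=sense(); 
print(s["ee_pos"],s["tool_rot"].round(3).tolist(),s["force"].round(2),s["moment"].round(3))
crop("pics/w4.png","pics/w4c.png",240,140,180,200,3)
E
```

```text
[ 0.45946036 -0.16746614  0.16770756] [[0.005, 1.0, 0.001], [1.0, -0.005, -0.001], [-0.001, 0.001, -1.0]] [-1.22 -0.41  6.85] [-0.058  0.29  -0.016]
```

View pics/w4c.png

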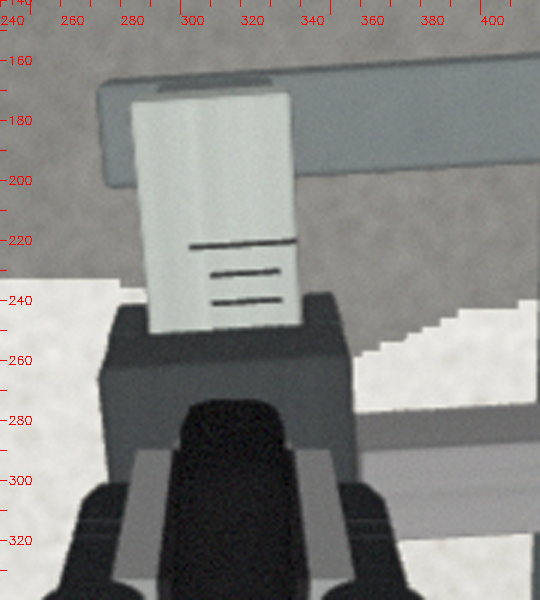

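Emit:
carry_out(moves=[[-1,[0,0,0],[0,0,0.1]],[-1,[0,0,0],[0,0,0.2]],[-1,[0,0,0],[0,0,0.2]]])

```text
time_s: 3.27
ee_pos: [0.4601, -0.1675, 0.1677]
tool_rot: [[0.208, 0.978, 0.003], [0.978, -0.208, -0.001], [-0.0, 0.003, -1.0]]
force: [2.3, -0.4, 5.4]
gripper_width: 0.162
```

Emit:
carry_out(moves=[[-1,[0,0,0],[0,0,0.1]],[-1,[0,0,0],[0,0,0.15]],[-1,[0,0,0],[0,0,0.15]]])

```text
time_s: 3.52
ee_pos: [0.4606, -0.1676, 0.1677]
tool_rot: [[0.347, 0.938, 0.003], [0.938, -0.347, -0.001], [0.0, 0.004, -1.0]]
force: [4.5, -1.8, 5.2]
gripper_width: 0.166
```

Emit:
carry_out(moves=[[-1,[0,0.001,0],[0,0,0.05]],[-1,[0,0.0012,0],[0,0,0.1]],[-1,[0,0.0012,0],[0,0,0.1]]])

```text
time_s: 3.77
ee_pos: [0.4611, -0.1678, 0.1677]
tool_rot: [[0.438, 0.899, 0.002], [0.899, -0.438, -0.001], [0.0, 0.002, -1.0]]
force: [1.6, 0.3, 8.2]
gripper_width: 0.166
```

Emit:
carry_out(moves=[[-1,[0,0.0003,0],[0,0,0.08]],[-1,[0,0.0005,0],[0,0,0.16]],[-1,[0,0.0008,0],[0,0,0.22]],[-1,[0,0.0008,0],[0,0,0.22]]])

```text
time_s: 4.1
ee_pos: [0.4619, -0.1683, 0.1677]
tool_rot: [[0.624, 0.781, 0.002], [0.781, -0.624, -0.001], [0.001, 0.002, -1.0]]
force: [1.8, -1.5, 7.0]
gripper_width: 0.166
```

```bash
python3 - <<'E'
from h import *
im=capture("wrist"); cv2.imwrite("pics/w5.png",im[:,:,::-1]);s=sense(); 
print(s["ee_pos"],s["tool_rot"].round(3).tolist(),s["force"].round(2),s["moment"].round(3),s["joints"].round(2))
E
```

```text
[ 0.46187691 -0.1682975   0.1676833 ] [[0.622, 0.783, 0.002], [0.783, -0.622, -0.001], [0.001, 0.002, -1.0]] [ 1.48 -0.88  8.11] [-0.355 -0.386  0.066] [ 0.55  0.48 -0.36  2.03  0.27  0.67 -0.65]
```

View pics/w5.png

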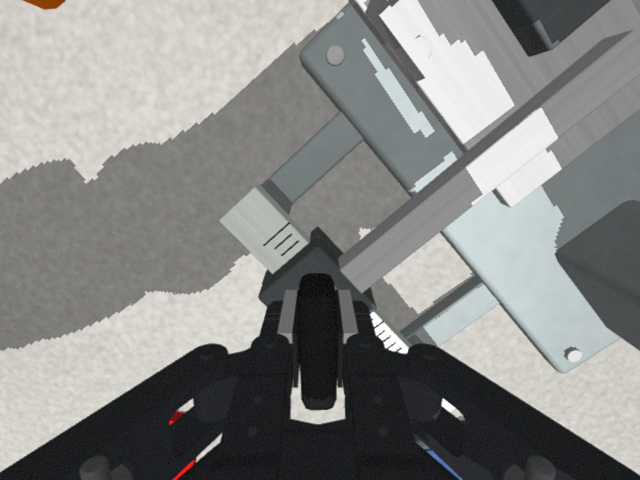

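Emit:
carry_out(moves=[[-1,[0,0.0003,0],[0,0,0.1]],[-1,[0,0.0006,0],[0,0,0.2]],[-1,[-0.0001,0.001,0],[0,0,0.3]],[-1,[-0.0001,0.001,0],[0,0,0.3]]])

```text
time_s: 4.48
ee_pos: [0.4627, -0.1692, 0.1677]
tool_rot: [[0.829, 0.56, 0.003], [0.56, -0.829, -0.001], [0.002, 0.002, -1.0]]
force: [2.8, -1.3, 7.3]
gripper_width: 0.166
```

```bash
python3 - <<'E'
from h import *
s=sense(); 
print(s["ee_pos"],s["tool_rot"].round(3).tolist(),s["force"].round(2),s["moment"].round(3),s["joints"].round(2))
E
```

```text
[ 0.46272361 -0.1692065   0.16773386] [[0.829, 0.56, 0.003], [0.56, -0.829, -0.001], [0.002, 0.002, -1.0]] [ 2.82 -1.27  7.32] [-0.486 -0.417  0.064] [ 0.49  0.48 -0.27  2.02  0.2   0.66 -0.89]
```

Emit:
carry_out(moves=[[-1,[0,0.0003,0],[0,0,0.1]],[-1,[-0.0001,0.0006,0],[0,0,0.2]],[-1,[-0.0002,0.0007,0],[0,0,0.3]],[-1,[-0.0002,0.0007,0],[0,0,0.3]]])

```text
time_s: 4.82
ee_pos: [0.4632, -0.1702, 0.1678]
tool_rot: [[0.957, 0.29, 0.003], [0.29, -0.957, -0.002], [0.003, 0.002, -1.0]]
force: [3.0, -3.0, 7.2]
gripper_width: 0.167
```

```bash
python3 - <<'E'
from h import *
s=sense(); 
print(s["ee_pos"],s["tool_rot"].round(3).tolist(),s["force"].round(2),s["moment"].round(3),s["joints"].round(2))
E
```

```text
[ 0.46320216 -0.17022802  0.1677592 ] [[0.957, 0.29, 0.003], [0.29, -0.957, -0.002], [0.003, 0.002, -1.0]] [ 2.97 -2.96  7.16] [-0.714 -0.605  0.043] [ 0.43  0.47 -0.18  2.02  0.14  0.65 -1.12]
```

Emit:
carry_out(moves=[[-1,[-0.0001,0.0003,0],[0,0,0.06]],[-1,[-0.0001,0.0005,0],[0,0,0.11]],[-1,[-0.0001,0.0005,0],[0,0,0.11]]])

```text
time_s: 5.07
ee_pos: [0.4633, -0.1707, 0.1678]
tool_rot: [[0.983, 0.186, 0.003], [0.186, -0.983, -0.002], [0.003, 0.002, -1.0]]
force: [2.3, -1.9, 7.2]
gripper_width: 0.162
```

```bash
python3 - <<'E'
from h import *
s=sense(); 
im=capture("wrist"); cv2.imwrite("pics/w6.png",im[:,:,::-1])
im=capture("scene"); cv2.imwrite("pics/s6.png",im[:,:,::-1])
crop("pics/s6.png","pics/s6c.png",200,230,150,120,5)
print(s["ee_pos"],s["tool_rot"].round(3).tolist(),s["force"].round(2),s["moment"].round(3),s["joints"].round(2))
E
```

```text
[ 0.46329443 -0.1707232   0.16777346] [[0.983, 0.186, 0.003], [0.186, -0.983, -0.002], [0.003, 0.002, -1.0]] [ 2.27 -1.89  7.2 ] [-0.648 -0.594  0.108] [ 0.41  0.47 -0.15  2.02  0.11  0.65 -1.2 ]
```

View pics/w6.png

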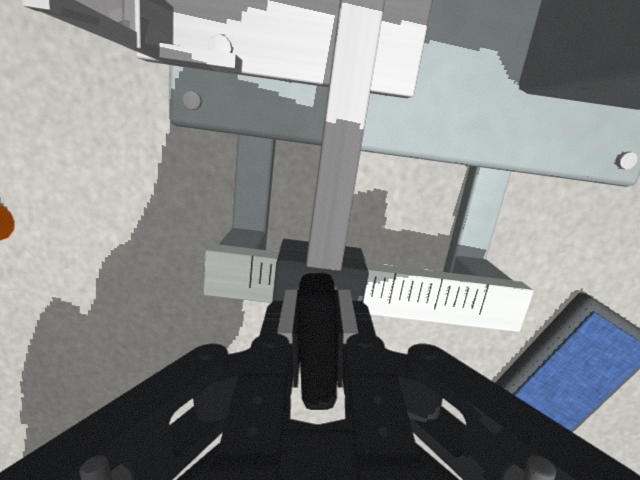

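View pics/s6c.png

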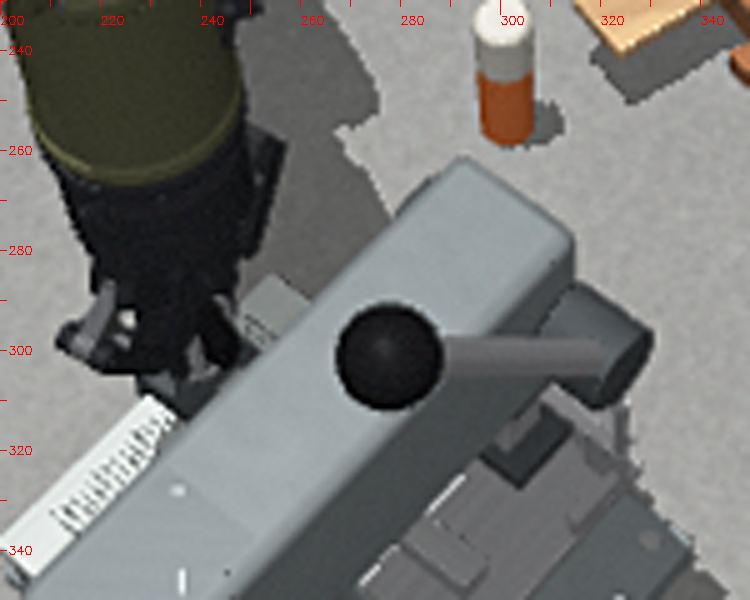

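Emit:
carry_out(moves=[[-0.3,[0,0,0],[0,0,0]],[0,[0,0,0],[0,0,0]],[0.2,[0,0,0],[0,0,0]],[0.3,[0,0,-0.02],[0,0,0]],[0.5,[0,0,-0.06],[0,0,0]]])

```text
time_s: 5.58
ee_pos: [0.4594, -0.1691, 0.2236]
tool_rot: [[0.982, 0.186, -0.009], [0.186, -0.982, 0.004], [-0.009, -0.005, -1.0]]
force: [0.6, -1.6, -0.0]
gripper_width: 0.746
```

```bash
python3 - <<'E'
from h import *
go([0.461,-0.167,0.30],92)
E
```

```text
rows needed 12 total [ 0.0013 -0.0021 -0.0764] [-0.0104  0.0034 -1.4182]
[0.0001, -0.0002, -0.0064] [-0.001, 0.0, -0.118]
[0.0002, -0.0004, -0.0127] [-0.002, 0.001, -0.236]
[0.0003, -0.0005, -0.0191] [-0.003, 0.001, -0.355]
[0.0004, -0.0007, -0.0255] [-0.003, 0.001, -0.473]
[0.0006, -0.0009, -0.0318] [-0.004, 0.001, -0.591]
```

Emit:
carry_out(moves=[[1,[0,0,-0.015],[0,0,-0.118]],[1,[0,0,-0.03],[0,0,-0.236]],[1,[0,-0.001,-0.045],[0,0,-0.355]],[1,[0,-0.001,-0.06],[0,0,-0.473]],[1,[0.001,-0.001,-0.076],[0,0,-0.59]]])

```text
time_s: 6.0
ee_pos: [0.4618, -0.1685, 0.3031]
tool_rot: [[0.709, 0.705, -0.002], [0.705, -0.709, 0.0], [-0.001, -0.002, -1.0]]
force: [-0.3, 0.1, 0.3]
gripper_width: 1.002
```

Emit:
carry_out(moves=[[1,[0,0,0],[0,0,-0.118]],[1,[0,0,0],[0,0,-0.236]],[1,[0,0,0],[0,0,-0.355]],[1,[0,0,0],[0,0,-0.473]],[1,[0,0,0],[0,0,-0.59]]])

```text
time_s: 6.42
ee_pos: [0.4621, -0.1686, 0.3024]
tool_rot: [[0.196, 0.981, -0.002], [0.981, -0.196, 0.0], [0.0, -0.002, -1.0]]
force: [-0.2, 0.2, -0.1]
gripper_width: 1.002
```

```bash
python3 - <<'E'
from h import *
go([0.461,-0.167,0.30],92)
E
```

```text
rows needed 2 total [ 0.0014 -0.0014  0.0024] [-0.0017 -0.0004 -0.2326]
[0.0007, -0.0007, 0.0012] [-0.001, -0.0, -0.116]
[0.0014, -0.0014, 0.0024] [-0.002, -0.0, -0.233]
```

Emit:
carry_out(moves=[[1,[0,0,0],[0,0,-0.116]],[1,[0.001,0,0.002],[0,0,-0.233]],[1,[0.001,0,0.002],[0,0,-0.233]],[1,[0.001,0,0.002],[0,0,-0.233]]])

```text
time_s: 6.75
ee_pos: [0.4624, -0.1678, 0.3004]
tool_rot: [[-0.025, 1.0, -0.001], [1.0, 0.025, 0.001], [0.001, -0.001, -1.0]]
force: [-0.2, 0.8, -0.1]
gripper_width: 1.003
```

```bash
python3 - <<'E'
from h import *
import pickle
s=sense(); c=get_calibration("wrist"); im=capture("wrist"); cv2.imwrite("pics/w7.png",im[:,:,::-1]); pickle.dump(c,open("w7.pkl","wb"))
print(s["ee_pos"],s["tool_rot"].round(3).tolist(),s["force"].round(2),s["time_s"])
crop("pics/w7.png","pics/w7c.png",270,140,250,190,3)
go([0.57,0.06,0.36],92)
E
```

```text
[ 0.46241695 -0.16777799  0.30041927] [[-0.025, 1.0, -0.001], [1.0, 0.025, 0.001], [0.001, -0.001, -1.0]] [-0.24  0.8  -0.14] 6.75
rows needed 7 total [ 0.2252  0.1129 -0.0594] [-0.001  -0.0005 -0.0104]
[0.0322, 0.0161, -0.0085] [-0.0, -0.0, -0.001]
[0.0643, 0.0323, -0.017] [-0.0, -0.0, -0.003]
[0.0965, 0.0484, -0.0255] [-0.0, -0.0, -0.004]
[0.1287, 0.0645, -0.034] [-0.001, -0.0, -0.006]
[0.1608, 0.0807, -0.0424] [-0.001, -0.0, -0.007]
```

View pics/w7c.png

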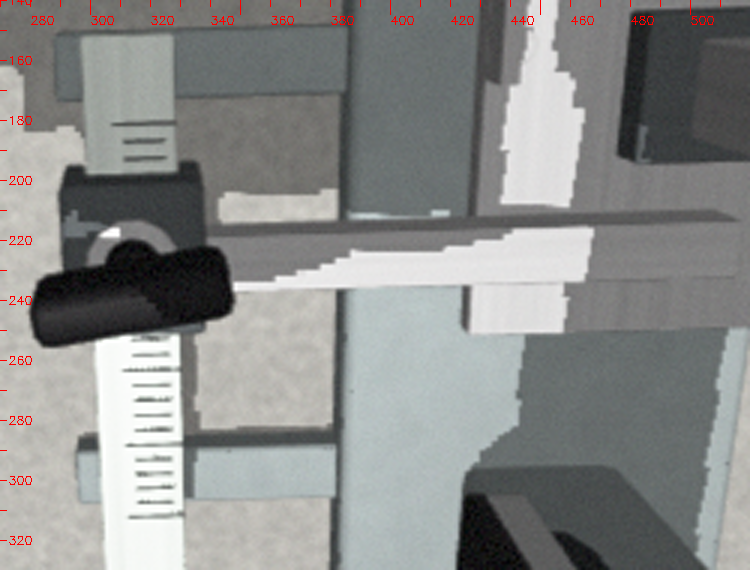

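Emit:
carry_out(moves=[[1,[0.032,0.016,-0.01],[0,0,0]],[1,[0.064,0.032,-0.02],[0,0,0]],[1,[0.096,0.048,-0.03],[0,0,0]],[1,[0.128,0.064,-0.04],[0,0,0]],[1,[0.16,0.08,-0.05],[0,0,0]]])

```text
time_s: 7.22
ee_pos: [0.5387, -0.0041, 0.3515]
tool_rot: [[-0.024, 1.0, -0.0], [1.0, 0.024, -0.0], [-0.0, -0.0, -1.0]]
force: [0.9, -0.1, -0.3]
gripper_width: 0.996
```

Emit:
carry_out(moves=[[1,[0.03,0.025,-0.01],[0,0,0]],[1,[0.05,0.045,-0.01],[0,0,0]],[1,[0.05,0.045,-0.01],[0,0,0]],[1,[0.05,0.045,-0.01],[0,0,0]]])

```text
time_s: 7.55
ee_pos: [0.5823, 0.0475, 0.3604]
tool_rot: [[-0.029, 1.0, -0.001], [1.0, 0.029, 0.001], [0.001, -0.001, -1.0]]
force: [-0.5, -0.8, -0.3]
gripper_width: 1.003
```

```bash
python3 - <<'E'
from h import *
import pickle
s=sense(); c=get_calibration("wrist"); im=capture("wrist"); cv2.imwrite("pics/w8.png",im[:,:,::-1]); pickle.dump(c,open("w8.pkl","wb"))
print(s["ee_pos"],s["tool_rot"].round(3).tolist(),s["force"].round(2),s["time_s"],s["joints"].round(2))
print(proj("wrist",[.596,-.085,.076],c))
E
```

```text
[0.58232553 0.04747598 0.36035158] [[-0.029, 1.0, -0.001], [1.0, 0.029, 0.001], [0.001, -0.001, -1.0]] [-0.49 -0.85 -0.25] 7.55 [ 0.24  0.44 -0.57  1.51  0.24  1.26 -0.33]
[326.05521593 322.95297955]
```

View pics/w8.png

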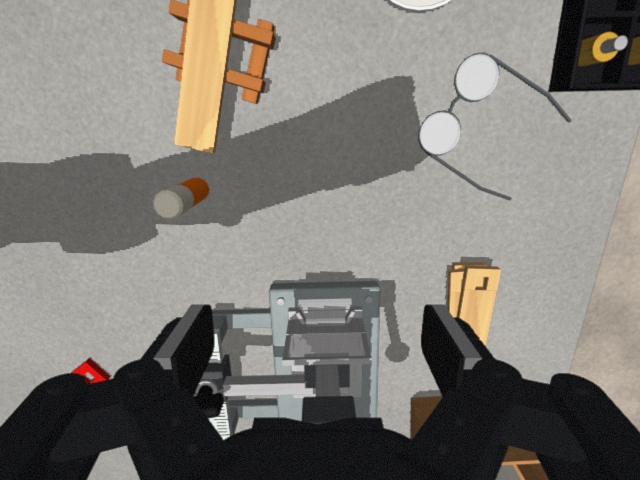

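```bash
python3 - <<'E'
from h import *
crop("pics/w8.png","pics/w8c.png",262,270,130,100,6)
crop("pics/w8.png","pics/w8d.png",150,0,140,160,4)
E
```

```text
(no output)
```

View pics/w8c.png

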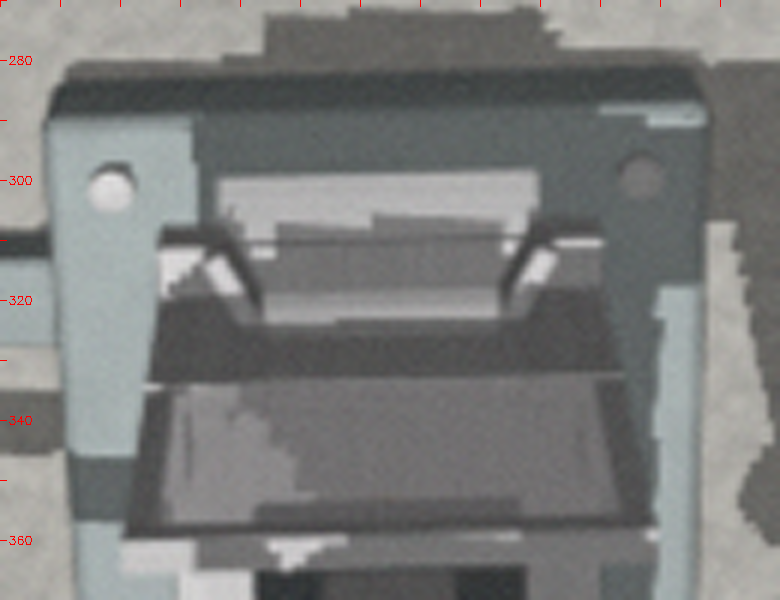

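View pics/w8d.png

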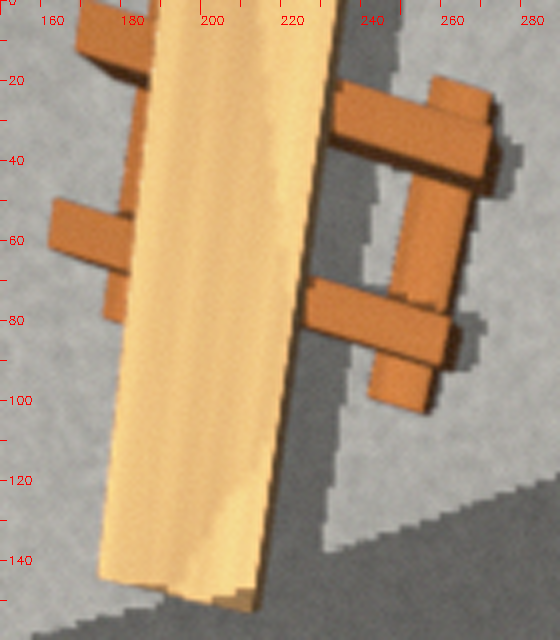

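```bash
python3 - <<'E'
from h import *
import pickle
c=pickle.load(open("w8.pkl","rb")); w=P("wrist",c)
th=np.radians(-87.0); X=np.array([np.cos(th),np.sin(th)]); Y=np.array([-X[1],X[0]])
o=np.array([.4614,-.1984])  # rail mid
def rep(n,uv,z):
    p=plane(w,uv,z); q=p[:2]-o; print(n,p.round(4),"along",(q@X).round(4),"lat from rail",(q@Y).round(4))
    return p
rep("guardtopL",(282.5,359.5),.144);rep("guardtopR",(371.3,358),.144)
rep("cheekL",(305.3,321.5),.070);rep("cheekR",(346.2,321.5),.070)
rep("lip L",(298.4,299.5),.070);rep("lip R",(352,298.7),.070)
rep("boltL",(280.7,301),.025);rep("boltR",(368.8,299.7),.025)
rep("footL",(270,289.5),.024);rep("footR",(379.8,288),.024)
rep("gbotL",(287,333.5),.082);rep("gbotR",(366.5,332),.082)
a=P("scene");b=P("side")
E
```

```text
guardtopL [ 0.5538 -0.0844  0.144 ] along -0.109 lat from rail 0.0983
guardtopR [ 0.6366 -0.0802  0.144 ] along -0.1089 lat from rail 0.1811
cheekL [ 0.5727 -0.0874  0.07  ] along -0.105 lat from rail 0.1169
cheekR [ 0.619 -0.086  0.07 ] along -0.104 lat from rail 0.1633
lip L [ 0.5645 -0.06    0.07  ] along -0.1328 lat from rail 0.1102
lip R [ 0.6239 -0.0572  0.07  ] along -0.1325 lat from rail 0.1696
boltL [ 0.5404 -0.086   0.025 ] along -0.1081 lat from rail 0.0848
boltR [ 0.6503 -0.0809  0.025 ] along -0.1075 lat from rail 0.1948
footL [ 0.527  -0.0711  0.024 ] along -0.1237 lat from rail 0.0722
footR [ 0.6629 -0.0649  0.024 ] along -0.1227 lat from rail 0.2082
gbotL [ 0.553 -0.096  0.082] along -0.0975 lat from rail 0.0968
gbotR [ 0.6409 -0.0914  0.082 ] along -0.0975 lat from rail 0.1848
```

```bash
python3 - <<'E'
from h import *
import pickle
c=pickle.load(open("w8.pkl","rb")); w=P("wrist",c)
L=plane(w,(174.5,144.5),.05);R=plane(w,(213.5,152.3),.05);L0=plane(w,(188.5,2),.05);R0=plane(w,(234.5,2),.05)
print(L,R,np.linalg.norm(L-R))
for q in (L-L0,R-R0): print(np.degrees(np.arctan2(q[1],q[0])))
d=R-L; print("end yaw",np.degrees(np.arctan2(d[1],d[0])))
yaw=np.radians(-101.2); u=np.array([np.cos(yaw),np.sin(yaw)]); tip=(L+R)[:2]/2; print("tip",tip,"mid",tip-.1*u,"grip",tip-.158*u)
a=P("scene");b=P("side")
print(tri([(a,(324.3,241.3)),(b,(314.3,269.8)),(w,(213.5,152.3))]),tri([(a,(314.3,230)),(b,(327.5,277.5)),(w,(174.5,144.5))]))
go([.483,.251,.20],78.8)
E
```

```text
[0.43440731 0.10178044 0.05      ] [0.47389544 0.09515597 0.05      ] 0.04003992672557815
-100.820484269963
-101.3129599067209
end yaw -9.52316926028175
tip [0.45415138 0.0984682 ] mid [0.47357481 0.19656372] grip [0.4848404  0.25345912]
(array([0.47327586, 0.09366336, 0.04727942]), [array([-0.2, -0.2]), array([-0.3,  0.2]), array([0.2, 1.3])]) (array([0.43297878, 0.10175296, 0.04718912]), [array([0. , 0.1]), array([ 0., -0.]), array([-0.3, -0.2])])
rows needed 7 total [ 0.2078 -0.093   0.1603] [-0.0014  0.0005  0.2226]
[0.0297, -0.0133, 0.0229] [-0.0, 0.0, 0.032]
[0.0594, -0.0266, 0.0458] [-0.0, 0.0, 0.064]
[0.0891, -0.0398, 0.0687] [-0.001, 0.0, 0.095]
[0.1187, -0.0531, 0.0916] [-0.001, 0.0, 0.127]
[0.1484, -0.0664, 0.1145] [-0.001, 0.0, 0.159]
```

Emit:
carry_out(moves=[[1,[0.03,-0.014,0.02],[0,0,0.032]],[1,[0.06,-0.028,0.04],[0,0,0.064]],[1,[0.09,-0.041,0.06],[0,0,0.095]],[1,[0.12,-0.055,0.08],[0,0,0.127]],[1,[0.15,-0.068,0.1],[0,0,0.16]]])

```text
time_s: 8.02
ee_pos: [0.5087, 0.1927, 0.2602]
tool_rot: [[0.138, 0.99, 0.0], [0.99, -0.138, -0.001], [-0.001, 0.0, -1.0]]
force: [-0.2, 1.2, 0.7]
gripper_width: 1.0
```

```bash
python3 - <<'E'
from h import *
go([.4845,.253,.20],79)
E
```

```text
rows needed 3 total [ 0.0565 -0.0323  0.0601] [0.0003 0.0012 0.0539]
[0.0188, -0.0108, 0.02] [0.0, 0.0, 0.018]
[0.0377, -0.0215, 0.0401] [0.0, 0.001, 0.036]
[0.0565, -0.0323, 0.0601] [0.0, 0.001, 0.054]
```

Emit:
carry_out(moves=[[1,[0.019,-0.011,0.02],[0,0,0.018]],[1,[0.038,-0.021,0.04],[0,0,0.036]],[0.7,[0.056,-0.032,0.06],[0,0,0.054]],[0.7,[0.056,-0.032,0.06],[0,0,0.054]],[0.7,[0.056,-0.032,0.06],[0,0,0.054]]])

```text
time_s: 8.43
ee_pos: [0.4845, 0.2527, 0.2001]
tool_rot: [[0.185, 0.983, -0.002], [0.983, -0.185, -0.002], [-0.002, -0.002, -1.0]]
force: [0.6, -0.1, 0.2]
gripper_width: 0.853
```

```bash
python3 - <<'E'
from h import *
import pickle
s=sense(); c=get_calibration("wrist"); im=capture("wrist"); cv2.imwrite("pics/w9.png",im[:,:,::-1]); pickle.dump(c,open("w9.pkl","wb"))
print(s["ee_pos"],s["tool_rot"].round(3).tolist(),s["force"].round(2),s["time_s"],s["joints"].round(2))
E
```

```text
[0.48447963 0.25267457 0.20012273] [[0.185, 0.983, -0.002], [0.983, -0.185, -0.002], [-0.002, -0.002, -1.0]] [ 0.59 -0.11  0.21] 8.4333 [-0.2   0.53 -0.49  1.85  0.32  0.85 -1.03]
```

View pics/w9.png

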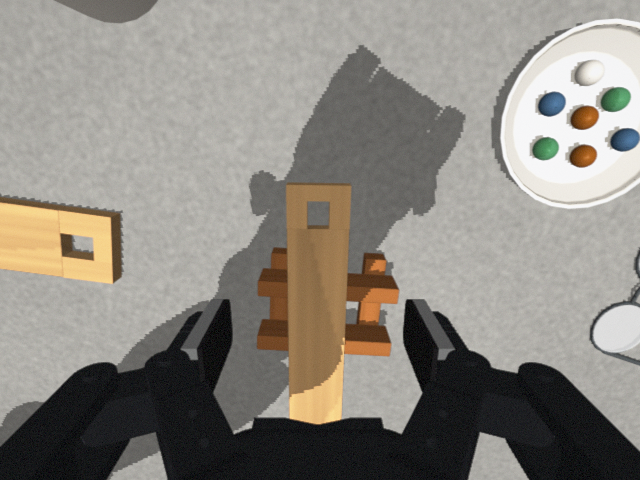

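```bash
python3 - <<'E'
from h import *
import pickle
crop("pics/w9.png","pics/w9c.png",275,175,90,140,5)
im=cv2.imread("pics/w9c.png"); cv2.imwrite("pics/w9c.png",im[:600])
c=pickle.load(open("w9.pkl","rb")); w=P("wrist",c)
for z in (.045,.05):
    L=plane(w,(286,184.5),z);R=plane(w,(351.3,184.5),z);L0=plane(w,(289.5,420),z);R0=plane(w,(342.5,420),z)
    print(L,R,np.linalg.norm(L-R),[np.degrees(np.arctan2(*(q[1::-1]))) for q in (L0-L,R0-R)], (L+R)/2)
a=P("scene");b=P("side")
print(tri([(a,(386,204)),(b,(258.5,321)),(w,(351.3,184.5))]),tri([(a,(375.8,193.3)),(b,(272,330)),(w,(286,184.5))]))
E
```

```text
[0.47302174 0.2975498  0.045     ] [0.51313183 0.29004876 0.045     ] 0.040805454195557096 [np.float64(-101.29388043551751), np.float64(-101.10112045141089)] [0.49307679 0.29379928 0.045     ]
[0.47361499 0.29826515 0.05      ] [0.51283066 0.29093137 0.05      ] 0.03989552431417044 [np.float64(-101.29388043551752), np.float64(-101.10112045141096)] [0.49322282 0.29459826 0.05      ]
(array([0.51238705, 0.28927456, 0.04465697]), [array([0.5, 0.1]), array([0.3, 0. ]), array([-1. ,  1.3])]) (array([0.47190187, 0.29806317, 0.04592856]), [array([0.7, 0.2]), array([ 0.6, -0.2]), array([-2.1, -0.2])])
```

View pics/w9c.png

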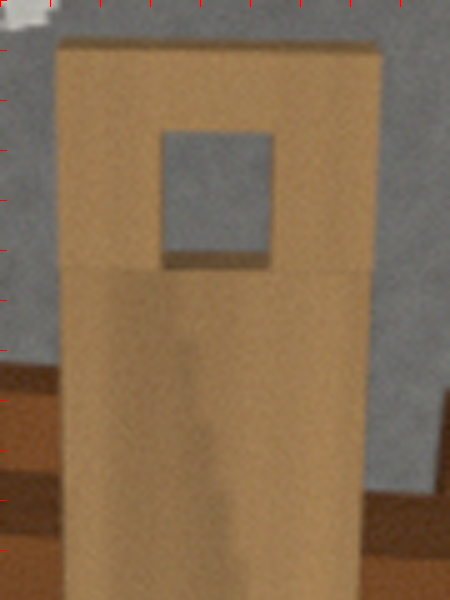

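```bash
python3 - <<'E'
from h import *
go([.485,.2528,.096],78.8)
E
```

```text
rows needed 3 total [ 0.0008 -0.0007  0.1049] [-0.0001  0.0015  0.008 ]
[0.0003, -0.0002, 0.035] [-0.0, 0.0, 0.003]
[0.0006, -0.0005, 0.0699] [-0.0, 0.001, 0.005]
[0.0008, -0.0007, 0.1049] [-0.0, 0.001, 0.008]
```

Emit:
carry_out(moves=[[0.7,[0,0,0.03],[0,0,0.008]],[0.7,[0,0,0.06],[0,0.001,0.008]],[0.7,[0,0,0.09],[0,0.001,0.008]],[0.7,[0,0,0.104],[0,0.001,0.008]],[0.7,[0,0,0.104],[0,0.001,0.008]]])

```text
time_s: 8.9
ee_pos: [0.4855, 0.2504, 0.0949]
tool_rot: [[0.196, 0.981, -0.003], [0.981, -0.196, -0.002], [-0.003, -0.002, -1.0]]
force: [0.7, -0.9, -0.5]
gripper_width: 0.851
```

Emit:
carry_out(moves=[[0.2,[0,0,0],[0,0,0]],[0.2,[0,0,0],[0,0,0]],[0.0,[0,0,0],[0,0,0]],[-0.2,[0,0,0],[0,0,0]],[-0.2,[0,0,0],[0,0,0]]], squeeze=30)

```text
time_s: 9.32
ee_pos: [0.4864, 0.2535, 0.0983]
tool_rot: [[0.193, 0.981, 0.003], [0.981, -0.193, 0.002], [0.002, 0.002, -1.0]]
force: [1.7, -0.7, 4.0]
gripper_width: 0.458
```

```bash
python3 - <<'E'
from h import *
s=sense(); im=capture("wrist"); cv2.imwrite("pics/w10.png",im[:,:,::-1])
print(s["ee_pos"],s["tool_rot"].round(4).tolist(),s["force"].round(2),s["moment"].round(3),s["gripper_width"])
E
```

```text
[0.48642686 0.25349094 0.09826555] [[0.1932, 0.9812, 0.0028], [0.9812, -0.1932, 0.0019], [0.0024, 0.0024, -1.0]] [ 1.68 -0.69  4.02] [-0.234 -0.201  0.064] 0.45795947996883535
```

View pics/w10.png

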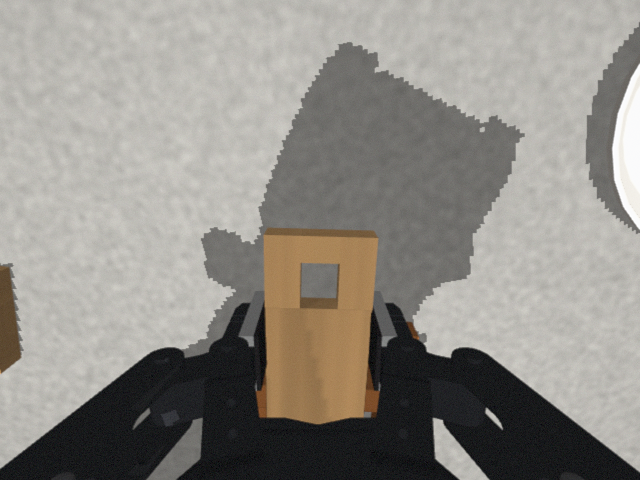

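Emit:
carry_out(moves=[[-1,[0,0,0],[0,0,0]],[-1,[0,0,0],[0,0,0]],[-1,[0,0,0],[0,0,0]]], squeeze=40)

```text
time_s: 9.62
ee_pos: [0.4864, 0.2535, 0.098]
tool_rot: [[0.193, 0.981, 0.003], [0.981, -0.193, 0.002], [0.002, 0.002, -1.0]]
force: [1.8, -1.6, 6.9]
gripper_width: 0.46
```

```bash
python3 - <<'E'
from h import *
s=sense()
print(s["ee_pos"],s["tool_rot"].round(4).tolist(),s["force"].round(2),s["moment"].round(3),s["gripper_width"])
E
```

```text
[0.48643709 0.25350773 0.09798399] [[0.193, 0.9812, 0.0026], [0.9812, -0.193, 0.0016], [0.0021, 0.0023, -1.0]] [ 1.76 -1.58  6.86] [-0.387 -0.194  0.067] 0.46039227046909986
```

Emit:
carry_out(moves=[[-1,[0,0,-0.02],[0,0,0]],[-1,[0,0,-0.05],[0,0,0]],[-1,[0,0,-0.08],[0,0,0]],[-1,[0,0,-0.08],[0,0,0]],[-1,[0,0,-0.08],[0,0,0]]])

```text
time_s: 10.03
ee_pos: [0.486, 0.2537, 0.1785]
tool_rot: [[0.193, 0.981, 0.003], [0.981, -0.193, 0.003], [0.003, 0.003, -1.0]]
force: [-0.3, -0.7, -2.4]
gripper_width: 0.461
```

```bash
python3 - <<'E'
from h import *
s=sense()
print(s["ee_pos"],s["tool_rot"].round(4).tolist(),s["force"].round(2),s["moment"].round(3),s["gripper_width"],s["joints"].round(2))
im=capture("wrist"); cv2.imwrite("pics/w11.png",im[:,:,::-1])
im=capture("side"); cv2.imwrite("pics/d11.png",im[:,:,::-1])
im=capture("scene"); cv2.imwrite("pics/s11.png",im[:,:,::-1])
a=cv2.imread("pics/s11.png")[160:280,280:420];b=cv2.imread("pics/d11.png")[200:340,230:370];c=cv2.imread("pics/w11.png")[200:440,200:440]
f=lambda i:cv2.resize(i,(400,400*i.shape[0]//i.shape[1]))
A=[f(a),f(b)]; h=max(i.shape[0] for i in A); cv2.imwrite("pics/m11.png",np.hstack([cv2.copyMakeBorder(i,0,h-i.shape[0],0,0,0) for i in A]))
E
```

```text
[0.4860046  0.25371949 0.17847531] [[0.193, 0.9812, 0.0032], [0.9812, -0.193, 0.0026], [0.0031, 0.0027, -1.0]] [-0.32 -0.69 -2.37] [0.072 0.007 0.028] 0.4610650209783726 [-0.21  0.55 -0.47  1.87  0.34  0.79 -1.06]
```

View pics/m11.png

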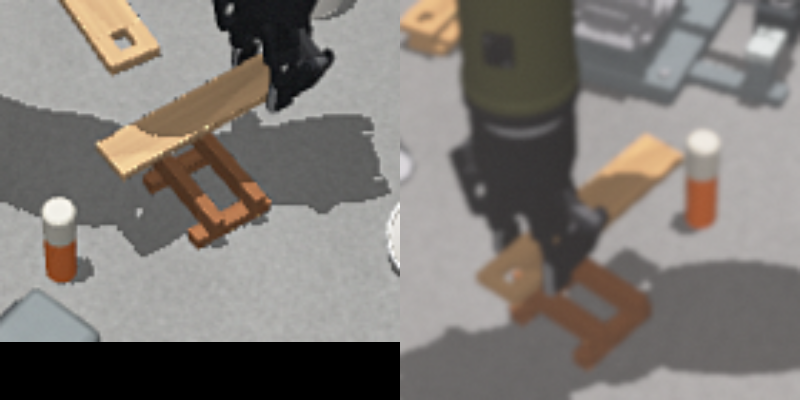

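View pics/w11.png

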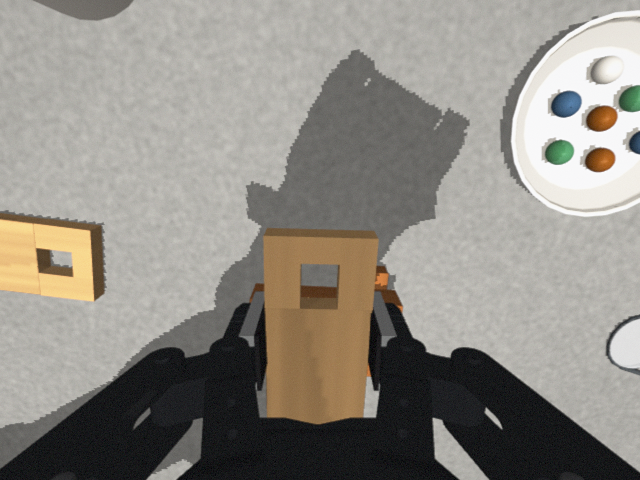

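```bash
python3 - <<'E'
from h import *
s=sense(); c=get_calibration("wrist"); R=s["tool_rot"]; p=s["ee_pos"]; w=P("wrist",c)
crop("pics/w11.png","pics/w11c.png",240,220,160,110,5)
zt=p[2]-.058+.010
f=lambda uv:R.T@(plane(w,uv,zt)-p)
L,Rr,L2,R2=f((264.5,236)),f((377.3,236)),f((268.5,410)),f((364.5,410))
print(L,Rr,np.linalg.norm(L-Rr),"mid",(L+Rr)/2,"mid2",(L2+R2)/2, L2,R2)
E
```

```text
[ 0.04181968 -0.0176375   0.04801297] [0.04187425 0.02089336 0.04795972] 0.038530931149303234 mid [0.04184696 0.00162793 0.04798634] mid2 [-0.03172517  0.00012011  0.04800857] [-0.03178518 -0.01926111  0.04803536] [-0.03166516  0.01950133  0.04798177]
```

View pics/w11c.png

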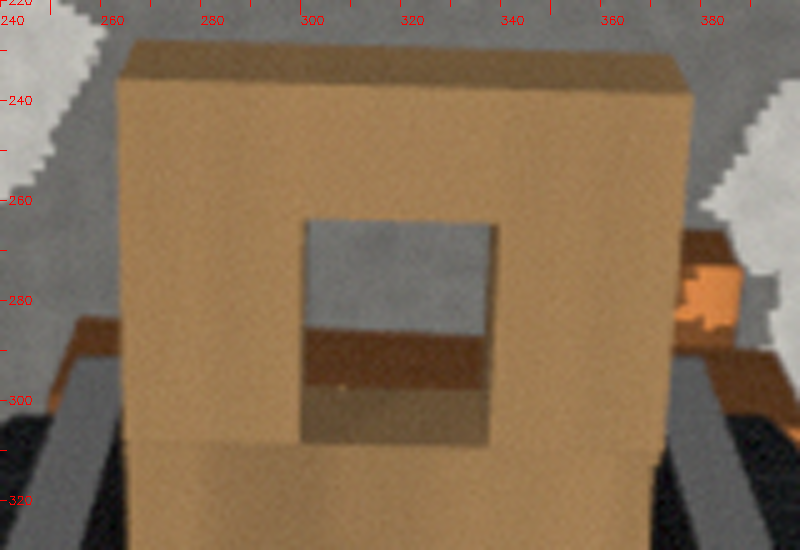

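```bash
python3 - <<'E'
from h import *
go([.5847,.1215,.178],94.0,step=.03)
E
```

```text
rows needed 6 total [-0.1096  0.1233 -0.0022] [-1.400e-03  1.000e-04 -2.639e-01]
[-0.0183, 0.0205, -0.0004] [-0.0, 0.0, -0.044]
[-0.0365, 0.0411, -0.0007] [-0.0, 0.0, -0.088]
[-0.0548, 0.0616, -0.0011] [-0.001, 0.0, -0.132]
[-0.0731, 0.0822, -0.0015] [-0.001, 0.0, -0.176]
[-0.0914, 0.1027, -0.0019] [-0.001, 0.0, -0.22]
```

Emit:
carry_out(moves=[[-1,[-0.018,0.02,0],[0,0,-0.044]],[-1,[-0.036,0.041,0],[0,0,-0.088]],[-1,[-0.055,0.062,0],[0,0,-0.132]],[-1,[-0.073,0.082,0],[0,0,-0.176]],[-1,[-0.091,0.103,0],[0,0,-0.22]]])

```text
time_s: 10.6
ee_pos: [0.5689, 0.1429, 0.1753]
tool_rot: [[-0.029, 1.0, -0.003], [1.0, 0.029, 0.0], [0.0, -0.003, -1.0]]
force: [-0.0, 0.0, -0.1]
gripper_width: 0.46
```

```bash
python3 - <<'E'
from h import *
go([.5847,.1215,.139],94.0,step=.03)
E
```

```text
rows needed 2 total [-0.0218  0.0153  0.0362] [-0.0026 -0.0005 -0.0412]
[-0.0109, 0.0076, 0.0181] [-0.001, -0.0, -0.021]
[-0.0218, 0.0153, 0.0362] [-0.003, -0.0, -0.041]
```

Emit:
carry_out(moves=[[-1,[-0.007,0.005,0.012],[0,0,-0.014]],[-1,[-0.015,0.01,0.024],[0,0,-0.028]],[-1,[-0.022,0.015,0.036],[0,0,-0.041]],[-1,[-0.022,0.015,0.036],[0,0,-0.041]],[-1,[-0.022,0.015,0.036],[0,0,-0.041]]])

```text
time_s: 11.02
ee_pos: [0.5834, 0.1231, 0.1392]
tool_rot: [[-0.067, 0.998, -0.003], [0.998, 0.067, 0.001], [0.001, -0.003, -1.0]]
force: [-1.1, 0.2, 0.3]
gripper_width: 0.457
```

Emit:
carry_out(moves=[[-1,[0,0,0],[0,0,0]],[-1,[0,0,0],[0,0,0]]])

```text
time_s: 11.18
ee_pos: [0.5842, 0.1241, 0.1413]
tool_rot: [[-0.069, 0.998, 0.001], [0.998, 0.069, 0.002], [0.002, 0.001, -1.0]]
force: [0.4, 0.7, -0.2]
gripper_width: 0.457
```

```bash
python3 - <<'E'
from h import *
s=sense()
print(s["ee_pos"],s["tool_rot"].round(4).tolist(),s["force"].round(2),s["moment"].round(3),s["gripper_width"],s["joints"].round(2))
for n in ("wrist","side","scene"): cv2.imwrite(f"pics/{n}12.png",capture(n)[:,:,::-1])
crop("pics/side12.png","pics/d12c.png",250,170,110,80,7)
crop("pics/scene12.png","pics/s12c.png",270,200,120,100,6)
go([.5847,.1215,.129],94.0)
E
```

```text
[0.58421496 0.12410982 0.14131695] [[-0.0687, 0.9976, 0.0007], [0.9976, 0.0687, 0.0018], [0.0018, 0.0008, -1.0]] [ 0.43  0.72 -0.24] [-0.019  0.024  0.045] 0.4574885693154113 [ 0.07  0.67 -0.53  1.77  0.44  0.81 -0.6 ]
rows needed 1 total [-0.0019  0.0001  0.0125] [ 0.0012 -0.0012 -0.0018]
[-0.0019, 0.0001, 0.0125] [0.001, -0.001, -0.002]
```

View pics/d12c.png

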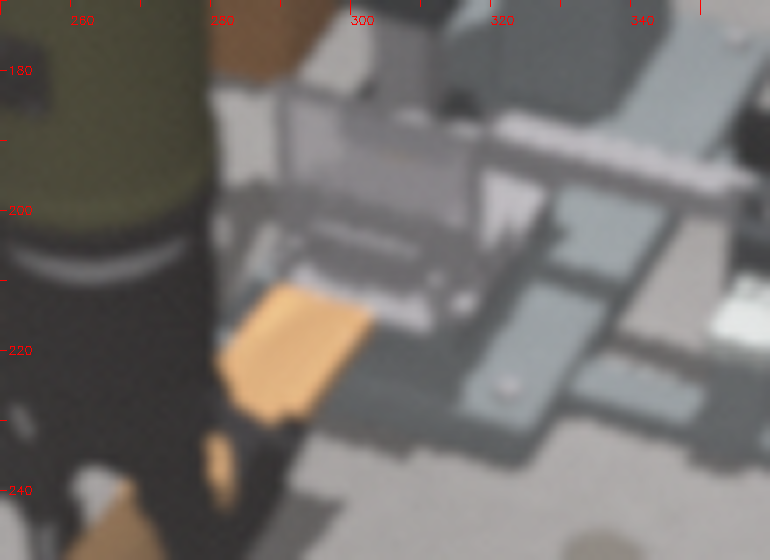

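View pics/s12c.png

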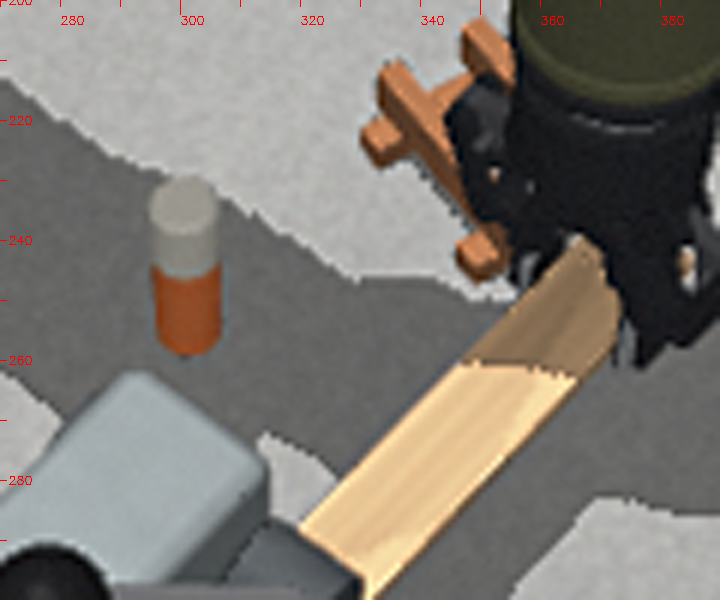

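View pics/wrist12.png

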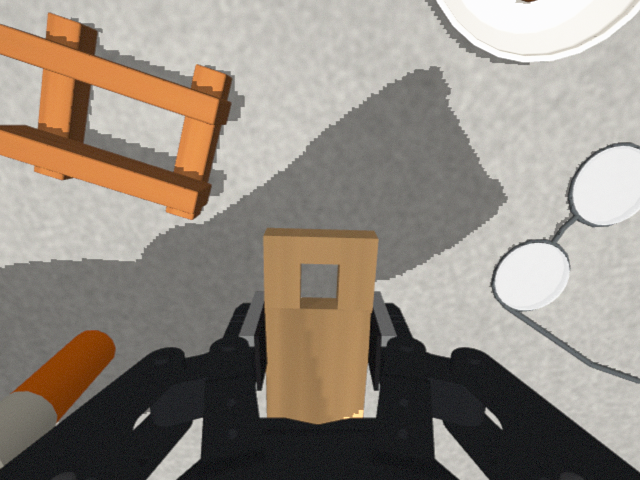

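```bash
python3 - <<'E'
from h import *
a=P("scene");b=P("side"); z=.0933
for n,p,uv in [("sc L1",a,(320.3,287.5)),("sc L2",a,(346.5,260.5)),("sc R1",a,(331.5,299)),("sc R2",a,(365.5,263)),("sd far",b,(289.5,210.5)),("sd near",b,(301.7,215.3))]:
    print(n,plane(p,uv,z).round(4))
W=np.array([.5954,-.0813]);
for f in ([.5538,-.0844,.144],[.6366,-.0802,.144],[.527,-.0711,.024],[.6629,-.0649,.024],[.574,-.0824,.076],[.616,-.0803,.076]): print(f,proj("side",np.array(f)).round(1))
E
```

```text
sc L1 [ 0.572  -0.0278  0.0933]
sc L2 [0.5682 0.0653 0.0933]
sc R1 [ 0.6096 -0.0323  0.0933]
sc R2 [0.6045 0.0898 0.0933]
sd far [ 0.6075 -0.0312  0.0933]
sd near [ 0.5701 -0.0281  0.0933]
[0.5538, -0.0844, 0.144] [317.1 189.4]
[0.6366, -0.0802, 0.144] [288.1 181.7]
[0.527, -0.0711, 0.024] [323.8 230.6]
[0.6629, -0.0649, 0.024] [278.5 217.4]
[0.574, -0.0824, 0.076] [310.  208.2]
[0.616, -0.0803, 0.076] [295.7 204.2]
```

Emit:
carry_out(moves=[[-1,[0,0.0003,0.006],[0,0,0]],[-1,[0,0.0003,0.012],[0,0,0]],[-1,[0,0.0003,0.012],[0,0,0]],[-1,[0,0.0003,0.012],[0,0,0]],[-1,[0,0.0003,0.012],[0,0,0]]])

```text
time_s: 11.75
ee_pos: [0.5848, 0.1226, 0.1286]
tool_rot: [[-0.067, 0.998, -0.0], [0.998, 0.067, 0.001], [0.001, -0.0, -1.0]]
force: [-0.6, -0.1, -0.9]
gripper_width: 0.464
```

```bash
python3 - <<'E'
from h import *
s=sense()
print(s["ee_pos"],s["tool_rot"].round(4).tolist(),s["force"].round(2),s["moment"].round(3),s["joint_vel"].round(3))
p=s["ee_pos"]; W=np.array([.5954,-.0813]);t=np.radians(-87.2);X=np.array([np.cos(t),np.sin(t)]);Y=np.array([-X[1],X[0]])
q=p[:2]-W; print("along",q@X,"lat of board",q@Y+.0008,"underside",p[2]-.058)
go([*(W-.17*X-.0008*Y),.129],94.0)
E
```

```text
[0.58482097 0.12261704 0.12860716] [[-0.0669, 0.9978, -0.0001], [0.9978, 0.0669, 0.001], [0.001, -0.0001, -1.0]] [-0.56 -0.05 -0.86] [ 0.041  0.001 -0.038] [ 0.002 -0.004 -0.002 -0.004  0.001  0.001  0.001]
along -0.20419037667119153 lat of board 0.0001948991735801893 underside 0.07060715730190478
rows needed 1 total [-0.0342 -0.0008 -0.0004] [-0.0001 -0.001  -0.0028]
[-0.0342, -0.0008, -0.0004] [-0.0, -0.001, -0.003]
```

Emit:
carry_out(moves=[[-1,[-0.015,-0.0005,-0.0003],[0,0,0]],[-1,[-0.03,-0.0008,-0.0005],[0,0,0]],[-1,[-0.03,-0.0008,-0.0005],[0,0,0]],[-1,[-0.03,-0.0008,-0.0005],[0,0,0]]])

```text
time_s: 12.08
ee_pos: [0.5863, 0.0918, 0.1293]
tool_rot: [[-0.065, 0.998, 0.0], [0.998, 0.065, 0.001], [0.001, 0.0, -1.0]]
force: [-0.7, 0.2, -0.4]
gripper_width: 0.464
```

Emit:
carry_out(moves=[[-1,[-0.005,-0.0001,0],[0,0,0]],[-1,[-0.01,-0.0002,0],[0,0,0]],[-1,[-0.015,-0.0003,0],[0,0,0]],[-1,[-0.015,-0.0003,0],[0,0,0]]])

```text
time_s: 12.42
ee_pos: [0.5869, 0.0764, 0.1291]
tool_rot: [[-0.066, 0.998, -0.0], [0.998, 0.066, 0.0], [0.0, 0.0, -1.0]]
force: [0.3, -0.6, -0.9]
gripper_width: 0.457
```

```bash
cat > st.py <<'E'
from h import *
s=sense()
print(s["ee_pos"].round(4),s["tool_rot"].round(4).tolist(),s["force"].round(2),s["moment"].round(3))
p=s["ee_pos"]; W=np.array([.5954,-.0813]);t=np.radians(-87.2);X=np.array([np.cos(t),np.sin(t)]);Y=np.array([-X[1],X[0]])
q=p[:2]-W; print("tip along",q@X+.158,"lat of board",q@Y+.0008,"underside",p[2]-.058)
E
python3 st.py; python3 - <<'E'
from h import *
cv2.imwrite("pics/side13.png",capture("side")[:,:,::-1])
crop("pics/side13.png","pics/d13c.png",250,170,110,80,7)
E
```

```text
[0.5869 0.0764 0.1291] [[-0.0659, 0.9978, -0.0], [0.9978, 0.0659, 0.0001], [0.0001, 0.0, -1.0]] [ 0.25 -0.64 -0.91] [ 0.004  0.011 -0.041]
tip along 0.00010107202141140803 lat of board -3.060803582719115e-05 underside 0.07114477252605605
```

View pics/d13c.png

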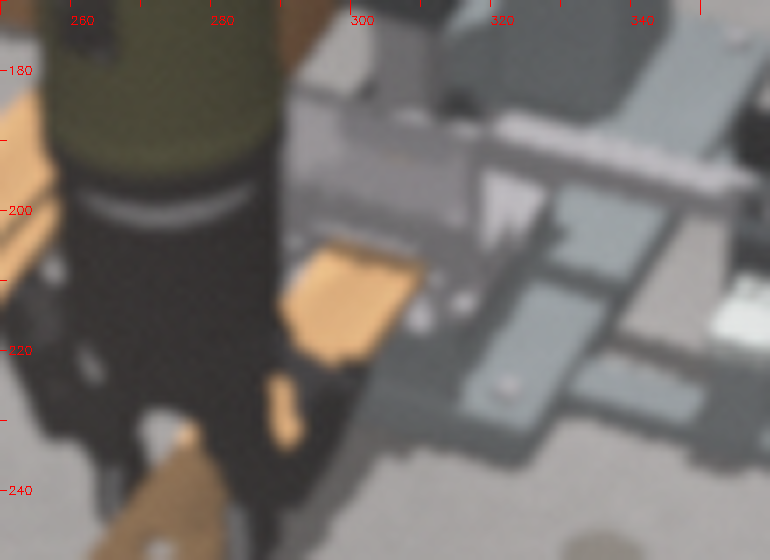

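Emit:
carry_out(moves=[[-1,[-0.005,-0.0001,0],[0,0,0]],[-1,[-0.01,-0.0002,0],[0,0,0]],[-1,[-0.015,-0.0003,0],[0,0,0]],[-1,[-0.02,-0.0004,0],[0,0,0]],[-1,[-0.02,-0.0004,0],[0,0,0]]])

```text
time_s: 12.88
ee_pos: [0.5882, 0.0559, 0.1292]
tool_rot: [[-0.066, 0.998, 0.001], [0.998, 0.066, -0.0], [-0.0, 0.001, -1.0]]
force: [2.8, -1.6, 0.6]
gripper_width: 0.455
```

```bash
python3 st.py; python3 - <<'E'
from h import *
import pickle
c=pickle.load(open("w7.pkl","rb"));w=P("wrist",c)
W=np.array([.5954,-.0813]);t=np.radians(-87.2);X=np.array([np.cos(t),np.sin(t)])
for uv in ((350,218),(460,214.5),(500,213)):
    p=plane(w,uv,.088); print(p.round(4),((p[:2]-W)@X).round(4))
E
```

```text
[0.5882 0.0559 0.1292] [[-0.0655, 0.9978, 0.0009], [0.9978, 0.0655, -0.0001], [-0.0001, 0.0008, -1.0]] [ 2.83 -1.64  0.59] [-0.171 -0.371  0.32 ]
tip along 0.020657042257712394 lat of board 0.00031929949692302366 underside 0.07120185156589862
[ 0.4887 -0.1609  0.088 ] 0.0743
[ 0.577  -0.1557  0.088 ] 0.0734
[ 0.6089 -0.1536  0.088 ] 0.0729
```

Emit:
carry_out(moves=[[-1,[-0.002,0.0006,0],[0,0,0]],[-1,[-0.008,0.0006,0],[0,0,0]],[-1,[-0.014,0.0005,0],[0,0,0]],[-1,[-0.02,0.0004,0],[0,0,0]],[-1,[-0.02,0.0004,0],[0,0,0]]])

```text
time_s: 13.3
ee_pos: [0.5895, 0.0355, 0.129]
tool_rot: [[-0.065, 0.998, -0.0], [0.998, 0.065, -0.0], [-0.0, -0.0, -1.0]]
force: [1.0, -1.0, 0.7]
gripper_width: 0.462
```

```bash
python3 st.py
```

```text
[0.5895 0.0355 0.129 ] [[-0.0648, 0.9979, -0.0003], [0.9979, 0.0648, -0.0004], [-0.0004, -0.0003, -1.0]] [ 1.01 -0.98  0.74] [-0.066 -0.066  0.074]
tip along 0.04106405349301326 lat of board 0.0005845099800976548 underside 0.0709896792642844
```

Lateral force is small now. I'll advance in smaller steps.

Emit:
carry_out(moves=[[-1,[-0.005,0,0],[0,0,0]],[-1,[-0.01,0,0],[0,0,0]],[-1,[-0.015,0,0],[0,0,0]],[-1,[-0.015,0,0],[0,0,0]]])

```text
time_s: 13.63
ee_pos: [0.5905, 0.0211, 0.129]
tool_rot: [[-0.065, 0.998, -0.0], [0.998, 0.065, -0.0], [0.0, -0.0, -1.0]]
force: [0.4, -0.6, -0.9]
gripper_width: 0.463
```

Emit:
carry_out(moves=[[-1,[-0.003,0,0],[0,0,0]],[-1,[-0.006,0,0],[0,0,0]],[-1,[-0.009,0,0],[0,0,0]],[-1,[-0.009,0,0],[0,0,0]]])

```text
time_s: 13.97
ee_pos: [0.5911, 0.0129, 0.1291]
tool_rot: [[-0.066, 0.998, 0.0], [0.998, 0.066, 0.0], [0.0, 0.0, -1.0]]
force: [-0.1, -0.1, -1.1]
gripper_width: 0.463
```

```bash
python3 st.py
```

```text
[0.5911 0.0129 0.1291] [[-0.0662, 0.9978, 0.0001], [0.9978, 0.0662, 0.0005], [0.0005, 0.0001, -1.0]] [-0.14 -0.1  -1.07] [-0.001 -0.053 -0.01 ]
tip along 0.06367598062396324 lat of board 0.0010955826981150364 underside 0.07110729666449142
```

Emit:
carry_out(moves=[[-1,[-0.003,-0.0002,0],[0,0,0]],[-1,[-0.006,-0.0003,0],[0,0,0]],[-1,[-0.006,-0.0003,0],[0,0,0]]])

```text
time_s: 14.22
ee_pos: [0.5912, 0.0069, 0.1291]
tool_rot: [[-0.066, 0.998, 0.0], [0.998, 0.066, 0.0], [0.0, 0.0, -1.0]]
force: [0.2, 0.0, -0.7]
gripper_width: 0.461
```

Emit:
carry_out(moves=[[-1,[-0.001,0,0],[0,0,0]],[-1,[-0.002,0,0],[0,0,0]],[-1,[-0.002,0,0],[0,0,0]]])

```text
time_s: 14.47
ee_pos: [0.5913, 0.0056, 0.1292]
tool_rot: [[-0.067, 0.998, 0.0], [0.998, 0.067, 0.001], [0.001, 0.0, -1.0]]
force: [1.1, -0.0, -0.1]
gripper_width: 0.463
```

```bash
python3 st.py
```

```text
[0.5913 0.0056 0.1292] [[-0.0668, 0.9978, 0.0002], [0.9978, 0.0668, 0.001], [0.0009, 0.0003, -1.0]] [ 1.09 -0.   -0.13] [-0.011 -0.046 -0.023]
tip along 0.07098060104549034 lat of board 0.000960679940106573 underside 0.0711777088859607
```

Emit:
carry_out(moves=[[-1,[-0.0005,0,0],[0,0,0]],[-1,[-0.001,0,0],[0,0,0]],[-1,[-0.001,0,0],[0,0,0]]])

```text
time_s: 14.72
ee_pos: [0.5914, 0.0047, 0.1292]
tool_rot: [[-0.067, 0.998, 0.0], [0.998, 0.067, 0.001], [0.001, 0.0, -1.0]]
force: [0.2, 0.5, -1.0]
gripper_width: 0.459
```

Emit:
carry_out(moves=[[-1,[-0.0005,0,0],[0,0,0]],[-1,[-0.001,0,0],[0,0,0]],[-1,[-0.001,0,0],[0,0,0]]])

```text
time_s: 14.97
ee_pos: [0.5914, 0.0037, 0.1291]
tool_rot: [[-0.067, 0.998, 0.0], [0.998, 0.067, 0.001], [0.001, 0.0, -1.0]]
force: [-0.2, 1.0, 0.3]
gripper_width: 0.459
```

```bash
python3 st.py
```

```text
[0.5914 0.0037 0.1291] [[-0.0669, 0.9978, 0.0002], [0.9978, 0.0669, 0.001], [0.001, 0.0002, -1.0]] [-0.18  0.95  0.28] [0.069 0.005 0.015]
tip along 0.0728938770061468 lat of board 0.0009977569504949632 underside 0.07113926331867454
```

Emit:
carry_out(moves=[[-1,[-0.0005,0,0],[0,0,0]],[-1,[-0.001,0,0],[0,0,0]],[-1,[-0.001,0,0],[0,0,0]]])

```text
time_s: 15.22
ee_pos: [0.5914, 0.0035, 0.1292]
tool_rot: [[-0.068, 0.998, 0.0], [0.998, 0.068, 0.002], [0.002, 0.0, -1.0]]
force: [0.1, 2.9, -1.0]
gripper_width: 0.458
```

Emit:
carry_out(moves=[[-1,[-0.0005,0,0],[0,0,0]],[-1,[-0.001,0,0],[0,0,0]],[-1,[-0.001,0,0],[0,0,0]]])

```text
time_s: 15.47
ee_pos: [0.5914, 0.0033, 0.1292]
tool_rot: [[-0.068, 0.998, 0.0], [0.998, 0.068, 0.003], [0.003, 0.0, -1.0]]
force: [-0.3, 5.4, -0.1]
gripper_width: 0.458
```

```bash
python3 st.py; python3 - <<'E'
from h import *
for n in ("wrist","side"): cv2.imwrite(f"pics/{n}14.png",capture(n)[:,:,::-1])
crop("pics/side14.png","pics/d14c.png",270,160,130,90,6)
crop("pics/wrist14.png","pics/w14c.png",240,220,160,110,5)
E
```

```text
[0.5914 0.0033 0.1292] [[-0.0682, 0.9977, 0.0001], [0.9977, 0.0682, 0.003], [0.003, 0.0003, -1.0]] [-0.29  5.44 -0.14] [ 1.206  0.241 -0.056]
tip along 0.07326567294937335 lat of board 0.0009455157206567403 underside 0.07122673906137239
```

View pics/d14c.png

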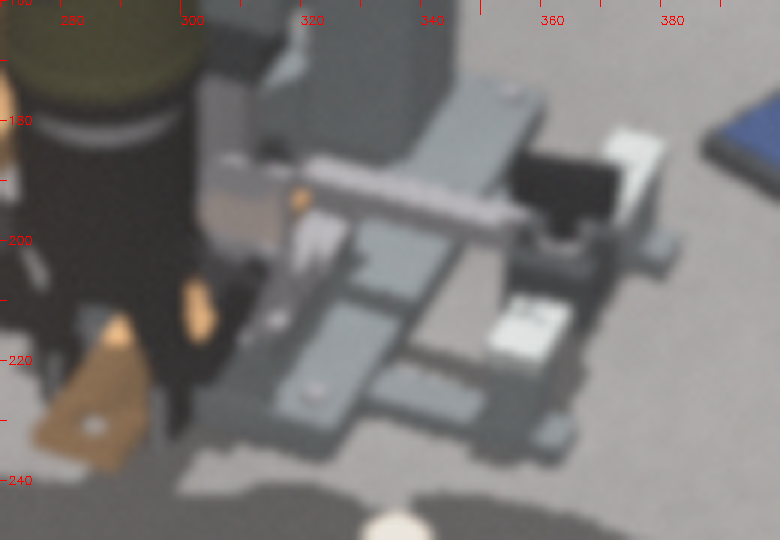

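View pics/w14c.png

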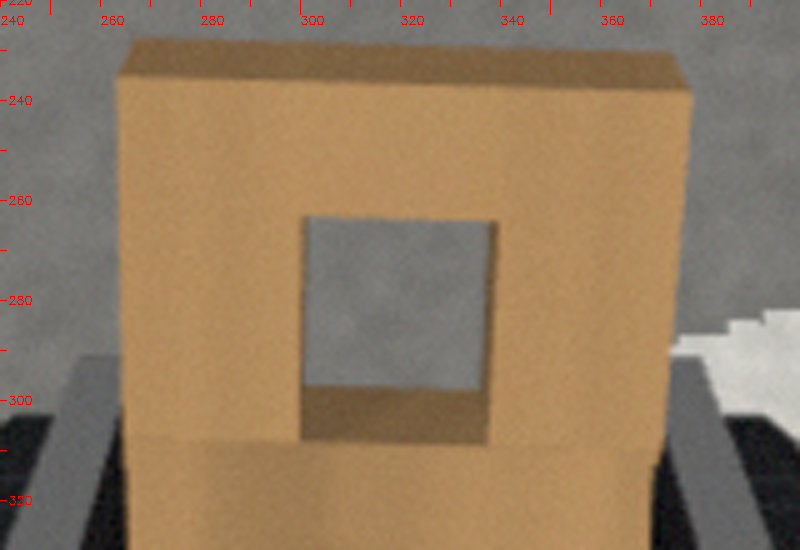

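Emit:
carry_out(moves=[[-1,[0.0006,0,0],[0,0,0]],[-1,[0.0006,0,0],[0,0,0]],[-1,[0.0006,0,0],[0,0,0]],[-1,[0.0006,0,0],[0,0,0]],[-1,[0.0006,0,0],[0,0,0]]])

```text
time_s: 15.98
ee_pos: [0.5914, 0.0034, 0.1292]
tool_rot: [[-0.068, 0.998, 0.0], [0.998, 0.068, 0.002], [0.002, 0.0, -1.0]]
force: [-0.7, 4.5, -0.0]
gripper_width: 0.459
```

Emit:
carry_out(moves=[[-1,[0,0,0],[0,0,0]],[-1,[0,0,0],[0,0,0]],[-1,[0,0,0],[0,0,0]],[-1,[0,0,0],[0,0,0]],[-1,[0,0,0],[0,0,0]]])

```text
time_s: 16.4
ee_pos: [0.5914, 0.0034, 0.1292]
tool_rot: [[-0.068, 0.998, 0.0], [0.998, 0.068, 0.002], [0.002, 0.0, -1.0]]
force: [-0.8, 4.9, -0.9]
gripper_width: 0.461
```

```bash
python3 st.py; python3 - <<'E'
from h import *
for n in ("scene",): cv2.imwrite(f"pics/{n}15.png",capture(n)[:,:,::-1])
E
```

```text
[0.5914 0.0034 0.1292] [[-0.0677, 0.9977, 0.0002], [0.9977, 0.0677, 0.0023], [0.0023, 0.0003, -1.0]] [-0.77  4.92 -0.92] [ 1.127  0.193 -0.039]
tip along 0.07321621565312257 lat of board 0.0009538737754065774 underside 0.07120289127031798
```

View pics/scene15.png

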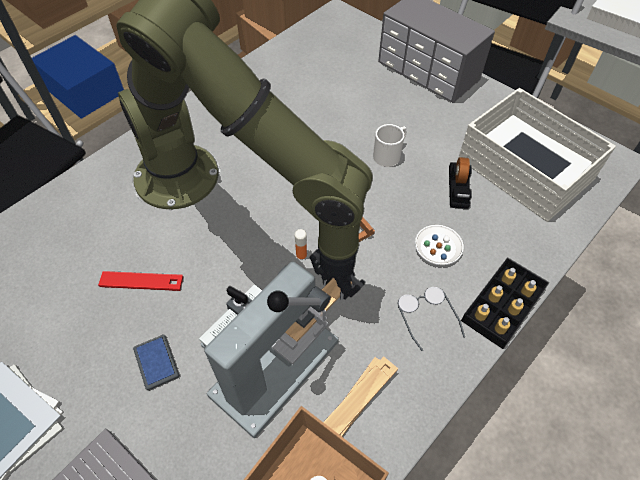

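```bash
python3 -c "
from rig import *
print(finish_job())"
```

```text
the job is handed in; nothing more can be done
None
```

I tightened the clamp, fed the blank through the guard window to the stop, and handed the job in at 16.4 s with the blank still held there.

- **Clamp:** I turned the knob clockwise by about 1.38 rad, to roughly 1.4 (tight is above 1.2). In later pictures its bar lies across the rail. The stop sits at the same scale marks as before, to within about half a pixel (roughly 0.5 mm), and the side picture with the blank against it shows no visible shift.
- **Blank:** I took the one on the rest, gripped about 58 mm behind its middle. It did not slip after the lift.
- **At the stop:** The plain end met the stop about 73 mm behind the window, where the pictures had put it. The push stayed steady at 4.5–4.9 N for the last 0.8 s. The tool is within about 0.2° of level, and the blank's underside is about 1 mm above the bed. The last scene picture shows the other things where they were.

**Disagreements:**
- The blank sits about 1.2° askew in the jaws. I corrected for this when aligning it with the feed.
- The scene and side cameras placed the blank's end 2–4 mm to one side of where the wrist camera did. I went by the wrist camera. The blank touched one side of the window briefly (about 3 N), and I shifted it by 0.6 mm.

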